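# Slide the top lid off the stack onto the crock

## Task

Cover the open white crock: press lightly on the top wooden lid of the stack in the rack and slide it sideways, flat and without ever lifting it, out of the rack's open side onto the crock's rim until it is fully home against the crock's end stop, then let go. The lids are thin, so never press hard; the lids beneath must stay in place and the other things on the bench must not be disturbed.

Things in the scene. Friction and masses are not known exactly. Their poses are not given: they have to be found in the camera images.
- lid_top: the lid to move: flat beech board 90 x 90 x 6 mm, no knob, about 0.06 kg (varies), uppermost of four equal lids in the rack. Origin at the centre of its underside, z up. About 5 to 12 N of press carries it along by friction; less may slip, over 25 N is too hard. Stack and crock are hard: a fraction of a mm too deep is too much, finer than these readings, so feel for the lid and watch the force
- lid_second: the lid under the top one, same size and origin; must stay within 6 mm of its place, held only by friction. Lids, rack and crock are slippery on one another (friction about 0.25, varies); fingertips hold the wood better (0.6 or more)
- lid_low: third lid from the top, same size; stays
- lid_bottom: lowest lid, same size; stays
- rack: fixed dark steel rack, 100 x 100 mm. Origin on the bench under its centre. Walls on its +x, -x and +y sides, 79 mm high, 3 mm thick, 2 mm clear of the lids, standing some 10 mm above the top lid and hiding its edges; the -y side is open (a lip holds only the two lowest lids). The top lid's underside is 62 mm, its upper face 68 mm above the rack's origin
- crock: fixed open white ceramic box, 112 (x) by 106 (y) mm, 4 to 8 mm beyond the rack's open -y side, nearly parallel to it. Origin at the centre of its underside. Flat rim 61 mm up, 1 to 3 mm below the top lid's underside: the lid steps down on the way. Side lips 4.5 mm high, 98 mm apart, flared at the open +y end; at the -y end a stop 7 mm high, inner face at y = -46 mm. Mouth 76 x 76 mm
- crock_seat (a point): point at the crock's rim height where the lid's origin lies when the lid is fully home against the end stop, midway between the lips; axes as the crock's. The lid travels about 106 to 110 mm towards -y of the rack to get there
- garlic: loose garlic bulb, 56 mm, bystander; origin under its centre
- pepper_shaker: loose pepper shaker, 44 mm across, 90 mm tall, bystander; origin under its centre
- mug: loose mug with handle, 83 x 117 x 94 mm, bystander; origin at its underside
Mind the look-alikes: they are no part of the job. What is shaped like the lid_top but red is not meant.

How it is judged:
By the outcome, as a careful person would: the job done as asked, in the order asked, and still so for the second after the job is handed in, with the robot touching nothing.
It also fails if it takes over 64 s, if anything falls off the work surface, if the arm or the gripper's body presses on something with over 40 N, if the wrist force passes 120 N, or if a joint passes its speed limit or range.

## Robot

A 6-joint arm with a two-finger parallel gripper is mounted at the origin on a cart in front of the work surface, level with it; the furniture and walls round the work are solid. World frame = base frame: x ahead of the robot, y to its left, z up, the work surface at z = 0. Lengths are in mm, angles in degrees, forces in N, time in s.
With the tool pointing down it reaches from about 300 to 775 mm from the base axis. Payload 14.6 kg.
Tool frame: the origin (TCP) lies between the finger pads; the fingertips stand 17 mm ahead of it and the grasp point (between the pads) lies 2 mm behind it; z points along the fingers, y is the direction in which the jaws open and shut (so a half turn about z gives the same grasp; the last joint's range is limited). The gripper opens to 85 mm and grips with 20 to 120 N. Pads are 22 mm wide; open, the fingers measure 114 mm over their backs; the gripper's body (76 mm by 85 mm) begins 54 mm behind the grasp point. The pads swing forward as they close: fully open they stand 13 mm farther back than shut.
Start: joints at [-72.342, 17.183, 87.147, -0, 75.671, -3.816], TCP at [201.34, -511.812, 228.181] pointing down, gripper open.
Joint ranges: [-173.82, 173.82], [-45.26, 126.66], [13.44, 144.39], [-59.66, 239.66], [0, 175.72], [-146.38, 146.38]. Speed limits (degrees/s): [127.2, 127.2, 147.25, 180, 180, 180].

## Interface

Orientations are given as [roll, pitch, yaw] about the fixed x, y, z axes, in that order (R = Rz(yaw) Ry(pitch) Rx(roll)).
In Python, from workcell import telemetry, optics, job_done gives the robot as it stands. The module is installed in compiled form; this text tells all that it offers.
- The arm moves only by the tool carry_out, never from a script. Its argument "increments" is a list of rows, each a list of 6 numbers: the shift along the tool's x, y, z in units of 30 mm (1.0 is 30 mm), then the turn, a rotation vector about the tool's x, y, z in units of 5 degrees (1.0 is 5 degrees). A call has 1 to 5 rows; each row shifts and turns the pose as measured when the row begins, along the tool's axes as they then stand; what a row does not reach is not made up. A row lasts 1/12 s, in which the tool goes at most 41.7 mm and 7.16 degrees, less where a joint would pass 70% of its speed; a pose out of reach is approached as far as the arm can. A call is refused whole if a number of a shift passes 1 or a number of a turn 1, either way. A call with a gripper value outside its range is refused whole. "fingers" is the gripper's target within -1 to 1 (fully open at 1, half-way at 0, shut at -1), set as the call begins (left out, the last holds). The fingers move at their own pace and stop on an object; "newtons" is the grip in N (left out, the last holds). Time passes only in rows, so rows that do not move let the fingers close. It gives the time, the measured TCP pose, the force and the opening at its end, in the units of the state.
- telemetry.sense(): the state, without advancing time (a new reading comes with each control period).
- optics.snapshot(name): name is "side" or "top"; returns (picture, depth): 480x640x3 uint8, blue, green, red; 480x640 float32, mm along the optical axis (not along the pixel's ray), 0 where there is no reading.
- optics.camera_info(name): a dict with "fx", "fy", "cx", "cy" (pixels), "dist_coeffs" ([k1, k2, p1, p2, k3] as OpenCV has them; the pictures are not rectified), "position" and "attitude" of the camera in the world. Camera axes: x right, y up, looking along -z (the intrinsics and any distortion apply to the point x, -y, -z); pixel columns grow to the right and rows downward; lengths in mm; the calibration is good to about 2 mm. A picture is of the moment at which its call begins. camera_info takes no time and is no camera call.
- job_done(): hands the job in, once; it reports no verdict.
The state is a dict: "time_s": time; "q": joint angles; "joint_velocities": joint speeds; "joint_torque": joint torques, N m; "tcp_pos": TCP position; "eef_rot": TCP orientation; "ft_force": force on the tool from outside, world axes, zero at the start; "ft_torque": the same for the moment, N m; "grip_width": finger opening in mm.
Only numpy, scipy, OpenCV 4.12 (cv2) and the standard library are available. Lean on these libraries where they do the work, as an engineer would, in place of code of your own. Each camera call takes 0.05 s, during which the arm holds its last target.

## Working session

There is one attempt and no reset: what is moved stays moved. The work goes in short steps, Python scripts to look and compute and a tool call to move; the robot and the scene stay as the last step left them, time stands still between calls to the robot, and variables do not carry over. Pictures are saved under pics/ and viewed, and the job is handed in when it is done.

Besides the shell and the picture viewer there is one more tool, called after ">>>" as name(argument=value, ...) on one line, values as JSON. carry_out: Moves the arm, as the interface text tells. Its arguments: {"type":"object","properties":{"increments":{"type":"array"},"fingers":{"type":"number"},"newtons":{"type":"number"}},"required":["increments"]}

```bash
mkdir -p pics; ls; python3 - <<'E'
from workcell import telemetry, optics
import cv2, numpy as np
print(telemetry.sense())
for n in("side","top"):
    print(n,optics.camera_info(n))
    p,d=optics.snapshot(n); cv2.imwrite(f"pics/{n}0.png",p); np.savez(f"{n}0.npz",p=p,d=d)
E
```

```text
pics
{'time_s': 0.0, 'q': array([-7.23409973e+01,  1.72176585e+01,  8.71814575e+01, -5.30009603e-04,
        7.56722683e+01, -3.81446349e+00]), 'joint_velocities': array([-0.04172163, -0.01066246, -0.05019051, -0.00828381, -0.01055547,
        0.03097309]), 'joint_torque': array([-1.69355393e-03, -5.43504417e+01, -3.61791909e+01, -1.82250637e-04,
        4.13040325e-03,  1.03121045e-05]), 'tcp_pos': array([ 201.26971399, -511.57800465,  227.59334867]), 'eef_rot': array([-1.79928740e+02, -4.23667315e-03,  2.14735951e+01]), 'ft_force': array([-0.05429153,  0.61867974,  0.41033754]), 'ft_torque': array([0.03480403, 0.04868891, 0.01250287]), 'grip_width': 85.41676516696174}
side {'fx': 485.67757117339653, 'fy': 485.67757117339653, 'cx': 324.38533460136136, 'cy': 232.27666750856105, 'dist_coeffs': array([-0.06268788,  0.        ,  0.        ,  0.        ,  0.        ]), 'position': array([ 161.48695515, 1133.5275666 ,  579.74534385]), 'attitude': array([  63.0092333 ,    1.25770145, -163.01653086])}
top {'fx': 493.04126809747385, 'fy': 493.04126809747385, 'cx': 316.0973076868113, 'cy': 232.91989906585746, 'dist_coeffs': array([-0.12295225,  0.        ,  0.        ,  0.        ,  0.        ]), 'position': array([368.57343516, 166.31424314, 980.55938475]), 'attitude': array([  7.38180096,  -0.39918546, -90.97692517])}
```

View pics/side0.png

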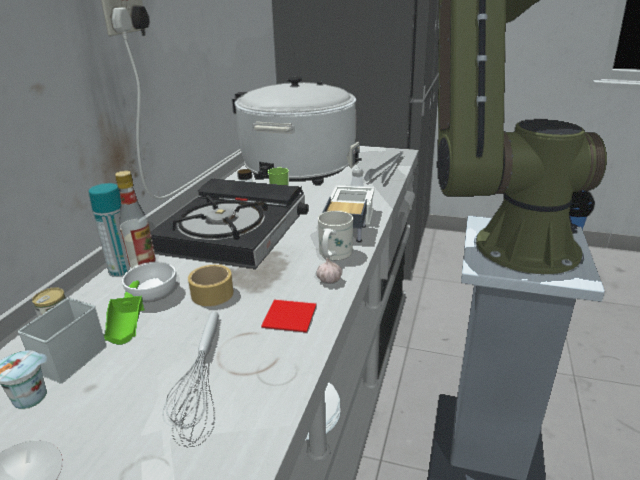

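View pics/top0.png

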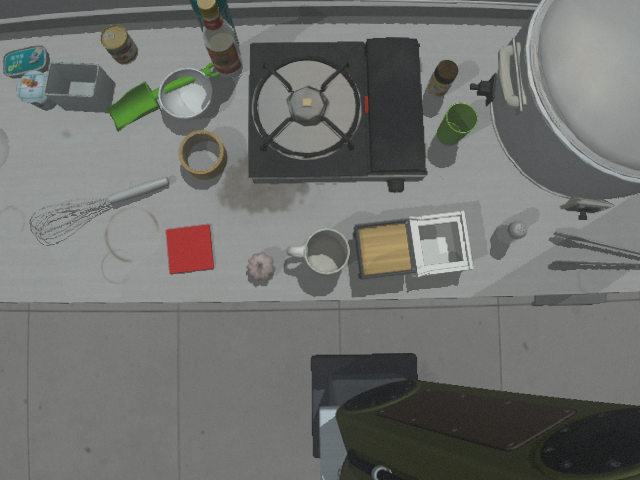

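The top view shows the rack with the wooden lid near pixel (384,248), and the crock at (440,243) to its right (-y). The mug sits to the left at (325,250), the garlic at (260,266), the shaker at (517,230) and the red look-alike at (190,249). I'll measure these next.

```bash
cat > h.py <<'E'
import numpy as np, cv2
from scipy.spatial.transform import Rotation as R
from workcell import telemetry, optics
def cam(n):
    c=optics.camera_info(n)
    K=np.array([[c['fx'],0,c['cx']],[0,c['fy'],c['cy']],[0,0,1]])
    return K,np.array(c['dist_coeffs']),np.array(c['position']),R.from_euler('xyz',c['attitude'],degrees=True).as_matrix()
def rays(n,uv):
    K,D,P,A=cam(n)
    x=cv2.undistortPoints(np.float64(uv).reshape(-1,1,2),K,D).reshape(-1,2)
    d=np.c_[x[:,0],-x[:,1],-np.ones(len(x))]
    return P,d@A.T
def plane(n,uv,z):
    P,d=rays(n,uv); t=(z-P[2])/d[:,2]; return P+d*t[:,None]
def depthpts(n,uv,dep):
    P,d=rays(n,uv); return P+d*np.asarray(dep)[:,None]
def proj(n,X):
    K,D,P,A=cam(n); Y=(np.atleast_2d(X)-P)@A; Y=Y*[1,-1,-1]
    return cv2.projectPoints(Y,np.zeros(3),np.zeros(3),K,D)[0].reshape(-1,2)
E
python3 - <<'E'
from h import *
p=np.load('top0.npz');im=p['p'];d=p['d']
c=im[195:290,340:485]; cv2.imwrite('pics/crop_top.png',cv2.resize(c,None,fx=5.5,fy=5.5,interpolation=cv2.INTER_NEAREST))
p2=np.load('side0.npz');c=p2['p'][175:250,310:390]; cv2.imwrite('pics/crop_side.png',cv2.resize(c,None,fx=7.5,fy=7.5,interpolation=cv2.INTER_NEAREST))
# depth points
v,u=np.mgrid[195:290,340:485]; X=depthpts('top',np.c_[u.ravel(),v.ravel()],d[195:290,340:485].ravel()).reshape(v.shape+(3,))
np.set_printoptions(precision=0,suppress=True,linewidth=250)
print(X[::4,::5,2])
for r in (248,235): print(X[r-195,::3])
hsv=cv2.cvtColor(im,cv2.COLOR_BGR2HSV)
m=cv2.inRange(hsv,(10,70,80),(28,255,255)); m2=np.zeros_like(m); m2[205:285,350:415]=m[205:285,350:415]
cs=max(cv2.findContours(m2,0,1)[0],key=cv2.contourArea)
q=cs.reshape(-1,2).astype(float); print(cv2.minAreaRect(cs),cv2.boundingRect(cs))
w=plane('top',q,68).astype(np.float32); print(cv2.minAreaRect(w[:,:2]))
print('median z lid', np.median(X[...,2][m2[195:290,340:485]>0]))
E
```

```text
[[  2.   0.  -2.  -3.  -2.  -2.   0.   0.   1.  -5.  -0.  -2.   2.  -1.   2.   2.  -2.  -1.   0.   2.   2.  -1.   3.  -1.   1.  -3.   4.   0.   5.]
 [  1.  -1.   0. 981.   1.  -1.  -2.   1.  -1.  -2.   3.  -5. 981.  -0.   2.  -1.  -0.   0.  -1.  -1.   1.   0.  -0.  -0.   0.  -3.  -0.   1.   1.]
 [ -2.   1.   2.  -2.   0.  -2.  -1.  -3.  -2.  -2.   4.  -0.   3.  -3.   2.   1.   1.  -4.   1.   2.  -1.  -1.   2.   2.   1.   1.  -1.  -0.   2.]
 [  2.  -2.   0.  -1.  -0.  -2.  -0.   3.  -2.  -0.  -1.  -2.  -4.  -1.   1.   4.  -0.   2.  -2.  -0.  -0.  -1.   1.  -4.  -0.  -2.  -1.  -1.  -4.]
 [  3.   1.   1.  -0.  -1.  -1.   3.  -1.  -1.  -1.  -2.   2.  -1.  -2.   1.   3.   2.   1.   0.  -1.   1.   2.  -1.  -2.   0.  -3.  -2.  -0.   0.]
 [ -3.  -0.   2.  -2.   3.   2.  -0.   1.  -4.  -1.  -1.   3.   1.  -0.  -0.  -1.   2.   3.  66.  67.  64.  65.  63.  66.  63.  -1.   1.   1.  -0.]
 [  4.   3.   0.   1.   2.  -0.   1.   0.   1.  -1.  -0.  79.  80.  80.  60.  62.  59.  62.  60.  60.  60.  64.  61.  61.  61.  67.   0.   1.   1.]
 [  2.   3.  -1.  -0.   3.  80.  79.  79.  80.  62.  57.  66.  7
[... 4184 characters left out ...]
 -89.    8.]
 [ 486.  -95.    9.]
 [ 486. -102.    8.]
 [ 486. -107.    9.]
 [ 486. -115.    5.]
 [ 484. -116.   21.]
 [ 482. -117.   38.]
 [ 479. -116.   62.]
 [ 479. -122.   60.]
 [ 479. -127.   64.]
 [ 486. -154.   -1.]
 [ 485. -158.    5.]
 [ 486. -166.    0.]
 [ 486. -172.    1.]
 [ 486. -179.   -0.]
 [ 485. -184.    2.]]
((384.1923522949219, 248.53848266601562), (48.24951171875, 47.87740707397461), 82.87498474121094) (358, 223, 53, 53)Traceback (most recent call last):
  File "<stdin>", line 14, in <module>
cv2.error: OpenCV(4.12.0) /io/opencv/modules/imgproc/src/convhull.cpp:143: error: (-215:Assertion failed) total >= 0 && (depth == CV_32F || depth == CV_32S) in function 'convexHull'
```

View pics/crop_top.png

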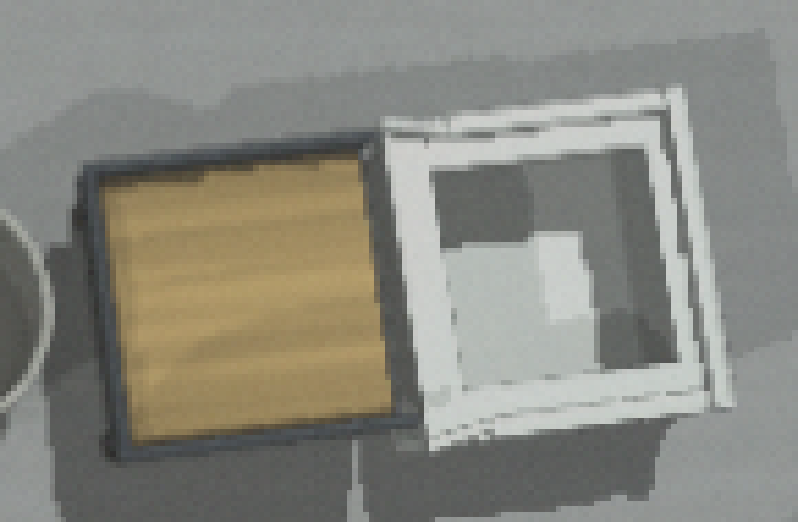

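View pics/crop_side.png

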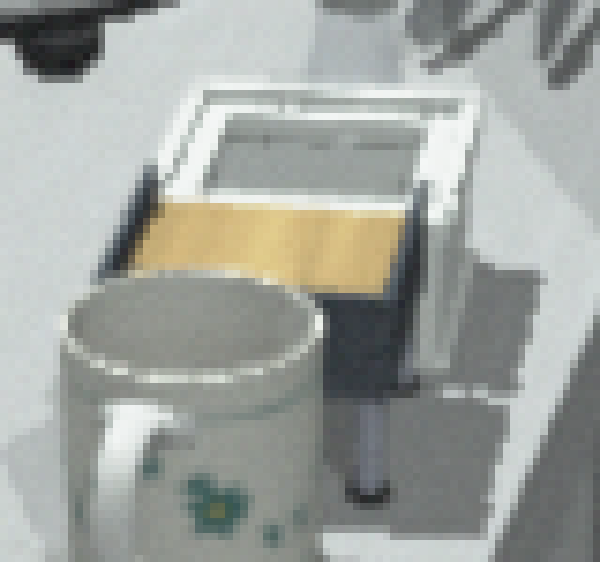

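```bash
cat > meas.py <<'E'
from h import *
np.set_printoptions(precision=1,suppress=True,linewidth=200)
p=np.load('top0.npz');im=p['p'];d=p['d']
d=cv2.medianBlur(d,3)
v,u=np.mgrid[0:480,0:640]; X=depthpts('top',np.c_[u.ravel(),v.ravel()],d.ravel()).reshape(v.shape+(3,))
Z=X[...,2]; roi=np.zeros(Z.shape,bool); roi[200:285,352:480]=1
hsv=cv2.cvtColor(im,cv2.COLOR_BGR2HSV)
lid=(cv2.inRange(hsv,(10,70,80),(28,255,255))>0)&roi
print('lid z',np.median(Z[lid]),Z[lid].std(), 'flatness fit',np.linalg.lstsq(np.c_[X[lid][:,:2],np.ones(lid.sum())],Z[lid],rcond=None)[0])
w=plane('top',np.c_[u[lid],v[lid]],68)[:,:2].astype(np.float32); r=cv2.minAreaRect(w); print('lid visible',r)
white=(hsv[...,1]<40)&(hsv[...,2]>150)&(Z>52)&(Z<76)&roi&(u>405)
n,l,s,c=cv2.connectedComponentsWithStats(white.astype(np.uint8)); k=1+np.argmax(s[1:,4]); white=l==k
r=cv2.minAreaRect(X[white][:,:2].astype(np.float32)); print('crock all',r); print(cv2.boxPoints(r))
cv2.imwrite('pics/m.png',cv2.resize((white*255+lid*120).astype(np.uint8)[195:290,340:485],None,fx=5,fy=5,interpolation=0))
# hole : low depth inside crock
g=cv2.cvtColor(im,cv2.COLOR_BGR2GRAY)
dark=(g<95)&(Z>73)&roi; 
r=cv2.minAreaRect(plane('top',np.c_[u[dark],v[dark]],79)[:,:2].astype(np.float32)); print('rack walltop',r);print(cv2.boxPoints(r))
big=cv2.resize(im[200:285,352:482],None,fx=6,fy=6,interpolation=cv2.INTER_CUBIC)
cv2.imwrite('pics/big.png',big)
E
python3 meas.py
```

```text
lid z 68.35131673556157 1.1715438256835085 flatness fit [-0.  0. 69.]
lid visible ((455.5341796875, 31.348251342773438), (90.32164764404297, 90.05432891845703), 5.887026309967041)
crock all ((465.927001953125, -78.0934066772461), (114.52396392822266, 107.75641632080078), 6.673643589019775)
[[ 402.8  -31.2]
 [ 415.3 -138.3]
 [ 529.1 -125. ]
 [ 516.5  -17.9]]
rack walltop ((455.0093688964844, 31.86660385131836), (100.73672485351562, 100.7435531616211), 5.6501851081848145)
[[399.9  77. ]
 [409.8 -23.2]
 [510.1 -13.3]
 [500.2  87. ]]
```

View pics/big.png

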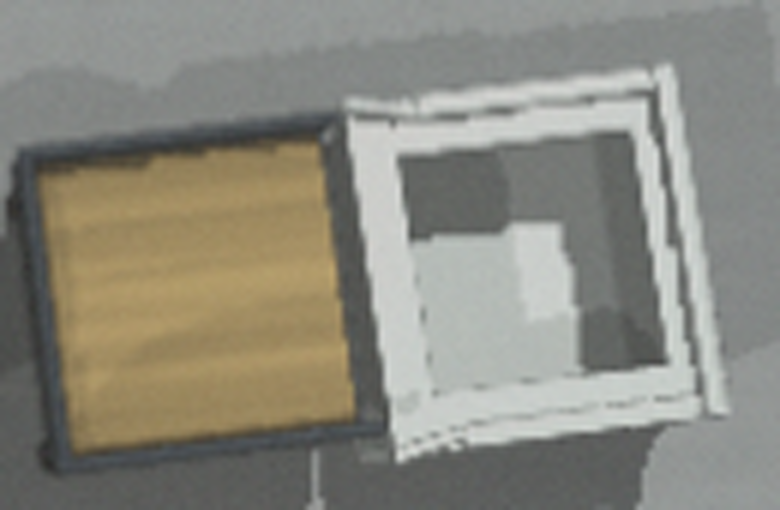

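View pics/m.png

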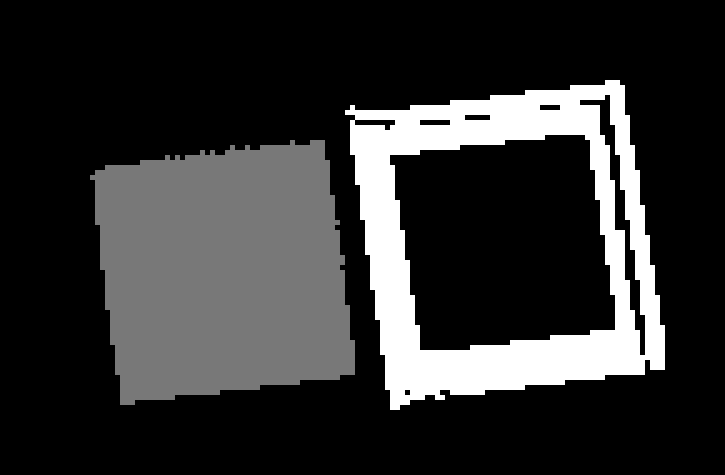

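Lid centre is about (455.4, 31.4) with its top at z≈68 and the rack yaw about 5.7°. The crock centre is about (466, -78) at yaw about 6.6°, so the slide is roughly 111 mm along a heading of about 5.5°. I'll shut the fingers and start the approach, checking the noise as I go.

>>> carry_out(increments=[[0,0,0,0,0,0],[0,0,0,0,0,0],[0.5,-0.47,0,0,0,0],[1,-0.95,0,0,0,0],[1,-0.95,0,0,0,0]], fingers=-1, newtons=20)

```text
time_s: 0.52
tcp_pos: [243.2, -419.2, 225.4]
eef_rot: [-179.8, 0.0, 21.1]
ft_force: [1.3, -0.5, 0.3]
grip_width: 25.4
```

>>> carry_out(increments=[[1,-0.95,0,0,0,0],[1,-0.95,0,0,0,0],[1,-0.95,0,0,0,0],[1,-0.95,0,0,0,0],[1,-0.95,0,0,0,0]])

```text
time_s: 0.93
tcp_pos: [330.6, -229.0, 225.3]
eef_rot: [-179.8, 0.0, 20.9]
ft_force: [1.6, 0.1, 0.1]
grip_width: 0.2
```

>>> carry_out(increments=[[1,-0.95,0,0,0,0],[1,-0.95,0,0,0,0],[1,-0.95,0,0,0,0],[1,-0.95,0,0,0,0],[1,-0.95,0,0,0,0]])

```text
time_s: 1.35
tcp_pos: [418.0, -39.6, 226.8]
eef_rot: [-179.9, -0.1, 20.8]
ft_force: [-0.7, -0.9, 0.1]
grip_width: 0.3
```

>>> carry_out(increments=[[0.6,-0.57,0,0,0,0],[0,0,0,0,0,1],[0,0,0,0,0,1],[0,0,0,0,0,1],[0,0,0,0,0,0]])

```text
time_s: 1.77
tcp_pos: [430.8, -7.9, 226.6]
eef_rot: [-179.8, -0.1, 5.8]
ft_force: [-0.2, 0.4, -0.3]
grip_width: 0.2
```

>>> carry_out(increments=[[0,0,0,0,0,0]])

```text
time_s: 1.85
tcp_pos: [430.8, -7.9, 226.5]
eef_rot: [-179.8, -0.1, 6.0]
ft_force: [-1.0, -0.1, 0.1]
grip_width: -0.1
```

```bash
python3 -c "
from workcell import telemetry
print(telemetry.sense())"
```

```text
{'time_s': 1.85, 'q': array([ -6.04802643,   1.82836504, 105.28625165,   0.23552864,
        72.87971706,  77.92981393]), 'joint_velocities': array([0.18923366, 0.03249028, 0.05085571, 0.03422025, 0.05343634,
       1.66036357]), 'joint_torque': array([ 2.99368082e-01, -3.74236286e+01, -3.55685484e+01,  2.42272083e-02,
       -2.19218113e-03,  5.76957520e-01]), 'tcp_pos': array([430.77688607,  -7.85737547, 226.50492785]), 'eef_rot': array([-1.79781034e+02, -5.24780627e-02,  5.95273579e+00]), 'ft_force': array([-1.04114341, -0.1330643 ,  0.08748347]), 'ft_torque': array([-0.03917805, -0.02469542,  0.02089866]), 'grip_width': -0.10088933682130813}
```

>>> carry_out(increments=[[0.48,-0.61,0,0,0,0],[0.48,-0.61,0.3,0,0,0],[0,0,1,0,0,0],[0,0,1,0,0,0],[0,0,0,0,0,0]])

```text
time_s: 2.27
tcp_pos: [457.6, 32.4, 157.2]
eef_rot: [-179.8, -0.3, 6.7]
ft_force: [-1.2, 0.2, -0.4]
grip_width: 0.0
```

```bash
python3 - <<'E'
from h import *
s=telemetry.sense();print(s['tcp_pos'],s['eef_rot'],s['ft_force'])
t=s['tcp_pos'];Rm=R.from_euler('xyz',s['eef_rot'],degrees=True).as_matrix()
tip=t+Rm@[0,0,17.];print(tip)
for n in('top','side'):
    p,d=optics.snapshot(n);cv2.imwrite(f'pics/{n}1.png',p);np.savez(f'{n}1.npz',p=p,d=d)
    uv=proj(n,tip)[0];print(n,uv)
    a,b=int(uv[0]),int(uv[1]);c=p[max(b-50,0):b+50,a-70:a+70].copy();
    c=cv2.resize(c,None,fx=5,fy=5,interpolation=0); cv2.drawMarker(c,(int((uv[0]-a+70)*5),int((uv[1]-max(b-50,0))*5)),(0,0,255),0,20)
    cv2.imwrite(f'pics/{n}1c.png',c)
E
```

```text
[457.60103526  32.44577278 157.20641467] [-179.82860771   -0.34631135    6.67973497] [-1.16559885  0.20424826 -0.41501199]
[457.69717413  32.50823262 140.20680126]
top [389.55925756 243.06093113]
side [343.54591892 181.78718409]
```

View pics/top1c.png

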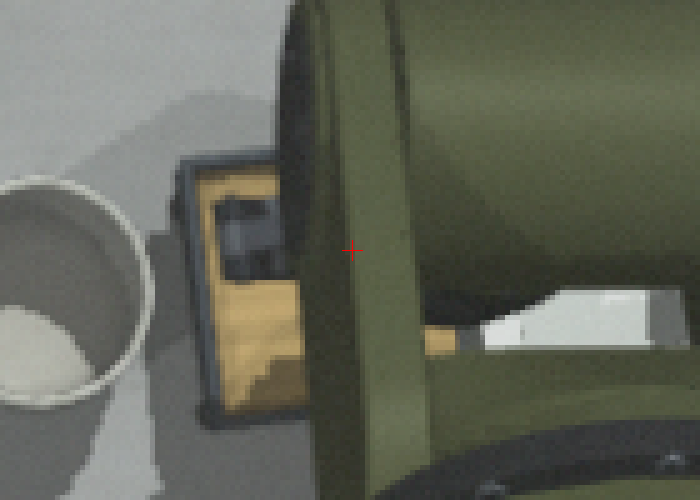

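View pics/side1c.png

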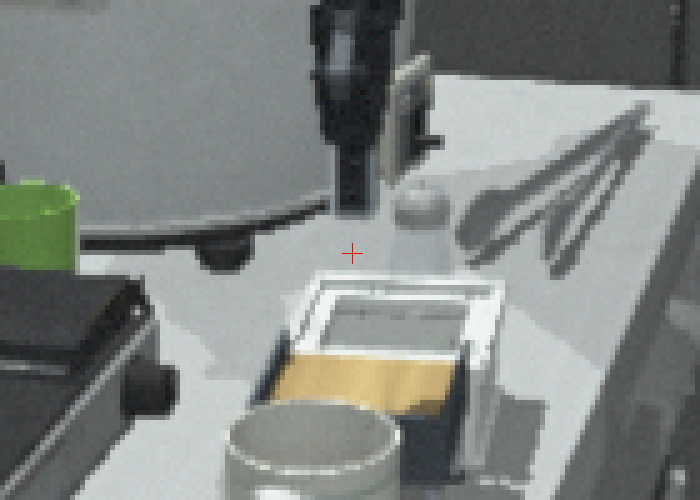

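```bash
python3 - <<'E'
from h import *
np.set_printoptions(precision=0,suppress=True,linewidth=200)
p=np.load('side1.npz');d=p['d'];
print(d[160:195:1,330:358:2])
v,u=np.mgrid[140:200,325:362];X=depthpts('side',np.c_[u.ravel(),v.ravel()],d[140:200,325:362].ravel())
k=(abs(X[:,0]-457)<40)&(abs(X[:,1]-32)<40)
np.set_printoptions(precision=1,suppress=True)
print(k.sum(),X[k].min(0),X[k].max(0)); o=np.argsort(X[k][:,2])[:25]; print(X[k][o])
c=cv2.resize(p['p'][130:210,300:400],None,fx=7,fy=7,interpolation=0);cv2.imwrite('pics/side1d.png',c)
print(telemetry.sense()['tcp_pos'])
E
```

```text
[[1523. 1532. 1536. 1536. 1549. 1182. 1175. 1173. 1177. 1182. 1564. 1576. 1582. 1605.]
 [1525. 1531. 1533. 1543. 1548. 1186. 1176. 1175. 1181. 1184. 1567. 1570. 1580. 1596.]
 [1526. 1534. 1538. 1549. 1557. 1186. 1180. 1178. 1178. 1186. 1565. 1586. 1590. 1603.]
 [1532. 1534. 1538. 1544. 1557. 1184. 1182. 1179. 1178. 1184. 1565. 1576. 1586. 1615.]
 [1531. 1533. 1551. 1549. 1568. 1189. 1182. 1181. 1179. 1190. 1576. 1583. 1596. 1622.]
 [1530. 1536. 1542. 1558. 1557. 1186. 1177. 1180. 1183. 1191. 1575. 1579. 1597. 1760.]
 [1535. 1546. 1553. 1559. 1568. 1186. 1184. 1180. 1186. 1190. 1570. 1588. 1743. 1750.]
 [1542. 1552. 1546. 1562. 1565. 1195. 1185. 1184. 1187. 1189. 1578. 1589. 1728. 1737.]
 [1544. 1543.    0. 1560. 1575. 1192. 1183. 1181. 1185. 1194. 1724. 1726. 1467. 1463.]
 [1540. 1560. 1559. 1567. 1566. 1193. 1192. 1185. 1190. 1192. 1712. 1714. 1462. 1455.]
 [1548. 1550. 1564. 1559. 1572. 1194. 1192. 1189. 1187. 1199. 1713. 1464. 1452. 1456.]
 [1555. 1555. 1557. 1563. 1599. 1196. 1189. 1188. 1189. 1192. 1703. 1463. 1458. 1449.]
 [1550. 1555. 1564. 1596. 1600. 1193. 1188. 1190. 1199. 
[... 1835 characters left out ...]
82. 1384. 1378. 1381.]
 [1515. 1344. 1343. 1350. 1355. 1394. 1393. 1393. 1392. 1390. 1390. 1387. 1388. 1382.]]
294 [437.3   5.7 162.6] [471.1  71.2 258.3]
[[457.7  37.4 162.6]
 [462.3  39.2 162.8]
 [464.6  40.2 163. ]
 [452.6  37.4 163. ]
 [449.7  38.5 163.7]
 [449.   31.7 163.9]
 [454.3  40.4 164. ]
 [446.5  40.9 164.8]
 [458.2  45.  165.3]
 [455.2  37.  165.3]
 [460.   38.2 165.3]
 [457.4  38.3 165.6]
 [452.6  37.4 165.7]
 [464.4  41.  165.9]
 [461.5  42.2 166.6]
 [449.3  40.2 166.9]
 [450.9  34.1 167.2]
 [466.9  40.9 168.3]
 [447.2  38.6 169.1]
 [463.7  43.5 169.5]
 [444.4  39.5 169.7]
 [451.4  41.8 169.9]
 [460.7  44.8 170.2]
 [455.8  44.4 170.5]
 [453.4  43.9 170.5]]
[459.3  32.2 161.7]
```

View pics/side1d.png

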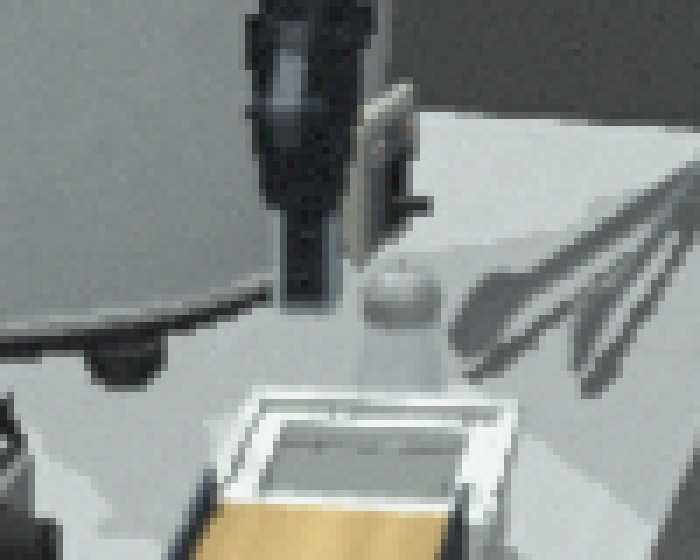

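>>> carry_out(increments=[[0,0,0,0,0,0]])

```text
time_s: 2.45
tcp_pos: [459.8, 31.9, 163.2]
eef_rot: [-179.9, -0.7, 6.6]
ft_force: [0.1, 0.6, 0.6]
grip_width: 0.1
```

>>> carry_out(increments=[[0,0,0,0,0,0]])

```text
time_s: 2.53
tcp_pos: [460.4, 31.6, 164.9]
eef_rot: [-179.9, -0.9, 6.7]
ft_force: [0.1, 0.2, 0.3]
grip_width: 0.0
```

```bash
python3 - <<'E'
from h import *
np.set_printoptions(precision=1,suppress=True)
print(telemetry.sense()['tcp_pos'],telemetry.sense()['joint_velocities'])
_,d=optics.snapshot('side')
v,u=np.mgrid[140:200,325:362];X=depthpts('side',np.c_[u.ravel(),v.ravel()],d[140:200,325:362].ravel())
k=(abs(X[:,0]-457)<40)&(abs(X[:,1]-32)<40)
o=np.argsort(X[k][:,2])[:16]; print(X[k][o])
s=telemetry.sense();print(s['tcp_pos'],s['eef_rot'],s['joint_velocities'])
E
```

```text
[460.4  31.6 164.9] [-0.3 -1.4 -1.2 -0.   1.1 -0.5]
[[466.   35.1 166.3]
 [463.   36.6 167.1]
 [455.5  35.9 167.5]
 [457.6  37.7 168. ]
 [460.   38.3 168. ]
 [451.8  40.3 169.4]
 [462.6  37.9 170.2]
 [448.8  42.  170.2]
 [465.   38.7 170.3]
 [467.3  39.3 170.3]
 [457.7  37.3 170.4]
 [452.5  37.5 170.9]
 [459.2  41.  171.6]
 [449.7  38.7 171.6]
 [447.2  38.2 171.6]
 [454.4  40.1 171.7]]
[460.6  31.6 165.1] [-179.9   -0.9    6.6] [ 0.2  0.2  0.4 -0.  -0.7  0.4]
```

>>> carry_out(increments=[[0,0,0,0,0,0]])

```text
time_s: 2.67
tcp_pos: [460.9, 31.4, 166.2]
eef_rot: [-179.9, -1.0, 6.6]
ft_force: [-0.3, 0.1, 0.1]
grip_width: 0.2
```

>>> carry_out(increments=[[0,0,0,0,0,0],[0,0,0,0,0,0],[0,0,0,0,0,0]])

```text
time_s: 2.92
tcp_pos: [461.5, 31.2, 168.1]
eef_rot: [-179.9, -1.2, 6.6]
ft_force: [-0.4, -0.5, 0.4]
grip_width: -0.3
```

>>> carry_out(increments=[[0,0,0.2,0,0,0]])

```text
time_s: 3.0
tcp_pos: [462.1, 31.2, 162.9]
eef_rot: [-180.0, -1.3, 6.7]
ft_force: [0.3, 0.1, -0.1]
grip_width: 0.2
```

>>> carry_out(increments=[[0,0,0,0,0,0]])

```text
time_s: 3.08
tcp_pos: [461.7, 31.2, 161.9]
eef_rot: [-179.9, -1.2, 6.6]
ft_force: [0.5, 0.2, 0.3]
grip_width: 0.2
```

>>> carry_out(increments=[[-0.1,0,0.5,0,-0.12,0.08],[-0.1,-0.03,0.5,0,-0.12,0.08],[0,0,0.5,0,0,0],[0,0,0.3,0,0,0],[0,0,0,0,0,0]])

```text
time_s: 3.5
tcp_pos: [456.0, 31.6, 105.4]
eef_rot: [-179.9, 0.0, 5.8]
ft_force: [-0.3, -0.3, 0.1]
grip_width: -0.0
```

>>> carry_out(increments=[[0,0,0,0,0,0],[0,0,0,0,0,0],[0,0,0,0,0,0]])

```text
time_s: 3.75
tcp_pos: [456.3, 31.5, 106.1]
eef_rot: [-179.9, 0.0, 5.8]
ft_force: [0.4, -0.7, 0.4]
grip_width: -0.1
```

>>> carry_out(increments=[[0,0,0,0,0,0],[0,0,0,0,0,0],[0,0,0,0,0,0]])

```text
time_s: 4.0
tcp_pos: [457.1, 31.6, 107.7]
eef_rot: [-180.0, -0.1, 5.8]
ft_force: [0.6, -0.3, 0.7]
grip_width: -0.0
```

```bash
python3 - <<'E'
from h import *
np.set_printoptions(precision=1,suppress=True)
s=telemetry.sense();print(s['tcp_pos'],s['eef_rot'],s['joint_velocities'])
p,d=optics.snapshot('side')
uv=proj('side',s['tcp_pos'])[0];print(uv, proj('side',s['tcp_pos']-[0,0,17])[0])
c=p[130:240,280:420].copy();c=cv2.resize(c,None,fx=5,fy=5,interpolation=0);cv2.imwrite('pics/side2.png',c)
a=int(uv[0]); print(d[int(uv[1])-15:int(uv[1])+25,a-2:a+3].round(0))
s=telemetry.sense();print(s['tcp_pos'])
E
```

```text
[457.1  31.6 107.7] [-180.    -0.1    5.8] [-0.  -0.4 -0.2  0.   0.1 -0. ]
[343.9 193.7] [343.9 199.9]
[[1178. 1179. 1177. 1176. 1176.]
 [1180. 1176. 1179. 1177. 1177.]
 [1196. 1197. 1197. 1185. 1183.]
 [1202. 1200. 1198. 1198. 1197.]
 [1196. 1199. 1201. 1198. 1202.]
 [1199. 1205. 1205. 1207. 1197.]
 [1206. 1203. 1201.    0. 1201.]
 [1204. 1207. 1203. 1207. 1204.]
 [1206. 1208. 1206. 1205. 1206.]
 [1207. 1205. 1204. 1207. 1204.]
 [1206. 1208. 1211. 1210. 1209.]
 [1210. 1213. 1211. 1217. 1208.]
 [1209. 1213. 1213. 1211. 1211.]
 [1217. 1212. 1211. 1214. 1214.]
 [1216. 1215. 1209. 1212. 1219.]
 [1222. 1224. 1224. 1226. 1219.]
 [1398. 1394. 1391. 1397. 1223.]
 [1398. 1394. 1393. 1394. 1393.]
 [1398. 1400. 1402. 1397. 1396.]
 [1398. 1391. 1397. 1394. 1395.]
 [1403. 1397. 1396. 1402. 1390.]
 [1402. 1402. 1399. 1398. 1389.]
 [1409. 1400. 1402. 1401. 1398.]
 [1317. 1309. 1310. 1307. 1314.]
 [1286. 1282. 1289. 1286. 1288.]
 [1279. 1278. 1283. 1285. 1280.]
 [1274. 1272. 1275. 1273. 1275.]
 [1263. 1270. 1269. 1274. 1265.]
 [1262. 1265. 1265. 1261. 1264.]
 [1256. 1257. 1261. 1259. 1257.]
 [1255. 1248. 1251. 1252. 1252.]
 [1252. 1244. 1247. 1247. 1242.]
 [1236. 1241. 1240. 1236. 1236.]
 [1172. 1171. 1236. 1232. 1235.]
 [1176. 1172. 1174. 1173. 1165.]
 [1173. 1167. 1173. 1168. 1164.]
 [1176. 1175. 1170. 1170. 1168.]
 [1177. 1172. 1177. 1173. 1170.]
 [1176. 1180. 1175. 1173. 1167.]
 [1180. 1179. 1178. 1168. 1171.]]
[457.2  31.6 107.7]
```

View pics/side2.png

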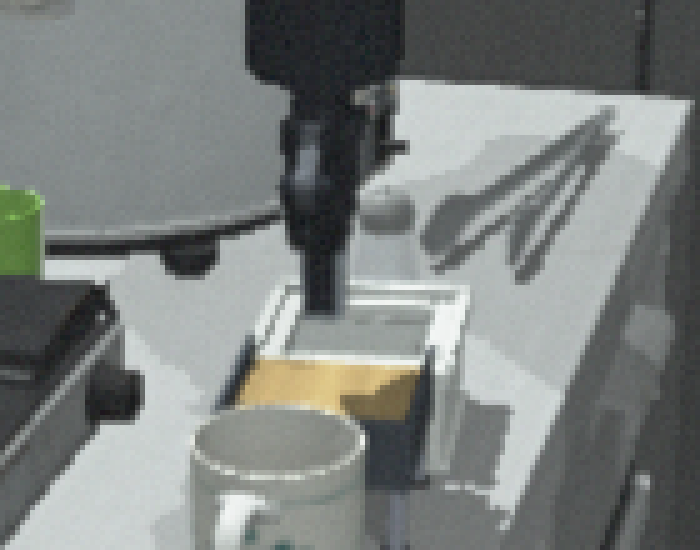

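>>> carry_out(increments=[[0,0,0.15,0,0,0],[0,0,0.15,0,0,0],[0,0,0.1,0,0,0],[0,0,0.1,0,0,0],[0,0,0.1,0,0,0]])

```text
time_s: 4.47
tcp_pos: [457.4, 31.6, 88.5]
eef_rot: [-180.0, -0.2, 5.8]
ft_force: [-0.6, -0.1, -0.4]
grip_width: -0.2
```

>>> carry_out(increments=[[0,0,0.02,0,0,0],[0,0,0.02,0,0,0],[0,0,0.02,0,0,0],[0,0,0.02,0,0,0],[0,0,0.02,0,0,0]])

```text
time_s: 4.88
tcp_pos: [457.1, 31.6, 84.3]
eef_rot: [-180.0, -0.1, 5.8]
ft_force: [-0.3, -0.0, -0.2]
grip_width: -0.0
```

>>> carry_out(increments=[[0,0,0.02,0,0,0],[0,0,0.02,0,0,0],[0,0,0.02,0,0,0],[0,0,0.02,0,0,0],[0,0,0.02,0,0,0]])

```text
time_s: 5.3
tcp_pos: [457.3, 31.6, 81.3]
eef_rot: [-180.0, -0.2, 5.8]
ft_force: [-0.4, -0.1, 1.3]
grip_width: -0.1
```

>>> carry_out(increments=[[0,0,0.015,0,0,0],[0,0,0.015,0,0,0],[0,0,0.015,0,0,0]])

```text
time_s: 5.55
tcp_pos: [457.3, 31.6, 79.8]
eef_rot: [-180.0, -0.2, 5.8]
ft_force: [-0.6, -0.8, -0.9]
grip_width: 0.3
```

>>> carry_out(increments=[[0,0,0.015,0,0,0],[0,0,0.015,0,0,0],[0,0,0.015,0,0,0]])

```text
time_s: 5.8
tcp_pos: [457.3, 31.6, 78.3]
eef_rot: [-180.0, -0.2, 5.8]
ft_force: [0.3, 0.9, 0.1]
grip_width: -0.1
```

>>> carry_out(increments=[[0,0,0.015,0,0,0],[0,0,0.015,0,0,0],[0,0,0.015,0,0,0]])

```text
time_s: 6.05
tcp_pos: [457.4, 31.6, 76.8]
eef_rot: [-180.0, -0.2, 5.8]
ft_force: [0.8, -0.2, -0.2]
grip_width: -0.3
```

>>> carry_out(increments=[[0,0,0.015,0,0,0],[0,0,0.015,0,0,0],[0,0,0.015,0,0,0]])

```text
time_s: 6.3
tcp_pos: [457.4, 31.6, 75.3]
eef_rot: [-180.0, -0.2, 5.8]
ft_force: [0.8, 0.6, 0.0]
grip_width: -0.0
```

>>> carry_out(increments=[[0,0,0.015,0,0,0],[0,0,0.015,0,0,0]])

```text
time_s: 6.47
tcp_pos: [457.4, 31.6, 74.3]
eef_rot: [-180.0, -0.2, 5.8]
ft_force: [0.3, 0.1, 0.3]
grip_width: -0.1
```

```bash
python3 - <<'E'
from h import *
np.set_printoptions(precision=1,suppress=True)
p,d=optics.snapshot('side')
c=p[150:230,300:400].copy();c=cv2.resize(c,None,fx=7,fy=7,interpolation=0);cv2.imwrite('pics/side3.png',c)
s=telemetry.sense();print(s['tcp_pos'],s['ft_force'])
E
```

```text
[457.3  31.6  74.3] [ 0.3 -0.5 -0.3]
```

View pics/side3.png

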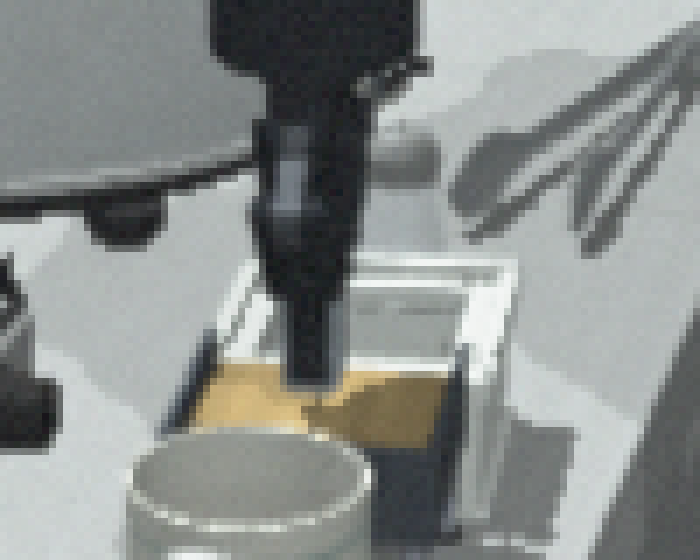

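The side view shows the fingertip at crop (313,390), just above its own shadow on the lid at (315,402), so about 3–6 mm remain. I'll go on slowly.

>>> carry_out(increments=[[0,0,0.01,0,0,0],[0,0,0.01,0,0,0],[0,0,0.01,0,0,0]])

```text
time_s: 6.77
tcp_pos: [457.3, 31.6, 73.3]
eef_rot: [-180.0, -0.2, 5.8]
ft_force: [-0.2, 1.0, 0.3]
grip_width: -0.3
```

>>> carry_out(increments=[[0,0,0.01,0,0,0],[0,0,0.01,0,0,0],[0,0,0.01,0,0,0]])

```text
time_s: 7.02
tcp_pos: [457.4, 31.6, 72.3]
eef_rot: [-180.0, -0.2, 5.8]
ft_force: [0.1, 0.1, 0.5]
grip_width: 0.2
```

>>> carry_out(increments=[[0,0,0.01,0,0,0],[0,0,0.01,0,0,0]])

```text
time_s: 7.18
tcp_pos: [457.3, 31.6, 71.7]
eef_rot: [-180.0, -0.2, 5.8]
ft_force: [-0.3, 0.5, -0.5]
grip_width: -0.3
```

>>> carry_out(increments=[[0,0,0.01,0,0,0],[0,0,0.01,0,0,0]])

```text
time_s: 7.35
tcp_pos: [457.4, 31.6, 71.0]
eef_rot: [-180.0, -0.2, 5.8]
ft_force: [0.4, 0.6, 0.1]
grip_width: -0.1
```

>>> carry_out(increments=[[0,0,0.008,0,0,0],[0,0,0.008,0,0,0]])

```text
time_s: 7.52
tcp_pos: [457.4, 31.6, 70.5]
eef_rot: [-180.0, -0.2, 5.8]
ft_force: [-0.2, 0.3, -0.2]
grip_width: 0.3
```

>>> carry_out(increments=[[0,0,0.008,0,0,0],[0,0,0.008,0,0,0]])

```text
time_s: 7.68
tcp_pos: [457.3, 31.6, 69.9]
eef_rot: [-180.0, -0.2, 5.8]
ft_force: [-0.1, -0.1, 0.0]
grip_width: 0.3
```

>>> carry_out(increments=[[0,0,0.008,0,0,0],[0,0,0.008,0,0,0]])

```text
time_s: 7.85
tcp_pos: [457.4, 31.6, 69.4]
eef_rot: [-180.0, -0.2, 5.8]
ft_force: [-0.2, -0.1, -0.1]
grip_width: -0.2
```

>>> carry_out(increments=[[0,0,0.008,0,0,0],[0,0,0.008,0,0,0]])

```text
time_s: 8.02
tcp_pos: [457.4, 31.6, 68.9]
eef_rot: [-180.0, -0.2, 5.8]
ft_force: [0.6, -1.2, 0.1]
grip_width: -0.4
```

>>> carry_out(increments=[[0,0,0.008,0,0,0],[0,0,0.008,0,0,0]])

```text
time_s: 8.18
tcp_pos: [457.4, 31.6, 68.3]
eef_rot: [-180.0, -0.2, 5.8]
ft_force: [-1.2, 0.3, 0.0]
grip_width: 0.2
```

>>> carry_out(increments=[[0,0,0.008,0,0,0],[0,0,0.008,0,0,0]])

```text
time_s: 8.35
tcp_pos: [457.4, 31.6, 67.8]
eef_rot: [-180.0, -0.2, 5.8]
ft_force: [0.4, 0.6, -0.6]
grip_width: -0.2
```

>>> carry_out(increments=[[0,0,0.008,0,0,0],[0,0,0.008,0,0,0]])

```text
time_s: 8.52
tcp_pos: [457.4, 31.6, 67.2]
eef_rot: [-180.0, -0.2, 5.8]
ft_force: [0.1, 0.2, 0.4]
grip_width: -0.1
```

```bash
python3 - <<'E'
from h import *
np.set_printoptions(precision=1,suppress=True)
p,d=optics.snapshot('side')
c=p[150:230,300:400].copy();c=cv2.resize(c,None,fx=7,fy=7,interpolation=0);cv2.imwrite('pics/side4.png',c)
s=telemetry.sense();print(s['tcp_pos'],s['ft_force'])
E
```

```text
[457.3  31.6  67.2] [-1.4 -0.1 -0.4]
```

View pics/side4.png

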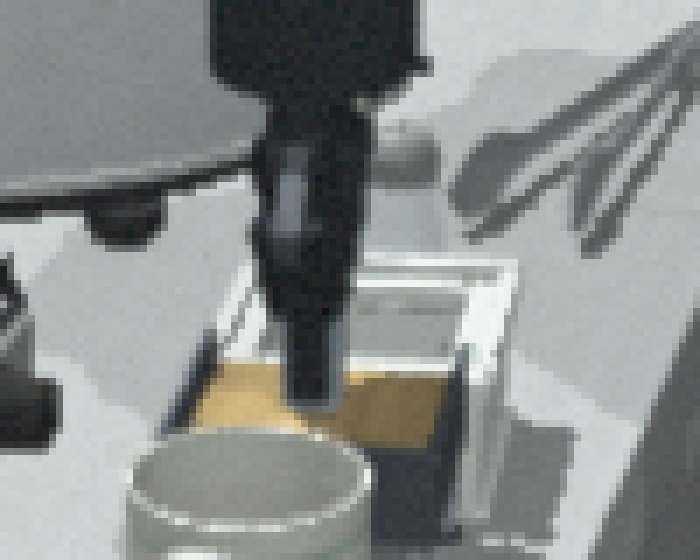

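```bash
python3 - <<'E'
from h import *
np.set_printoptions(precision=1,suppress=True)
for z in(64,66,68,70,72,74): print(z,(proj('side',[457.4,38.5,z])[0]-[300,150])*7)
p=np.load('side0.npz');hsv=cv2.cvtColor(p['p'],cv2.COLOR_BGR2HSV)
m=cv2.inRange(hsv,(10,70,80),(28,255,255)); v,u=np.nonzero(m[195:220,320:385]);v+=195;u+=320
X=depthpts('side',np.c_[u,v],p['d'][v,u]);print(np.median(X,0)); print(u.min(),u.max(),v.min(),v.max())
# predicted -y edge of lid
print(proj('side',[[460,-13.5,68],[455,31,68]]), )
q=plane('side',np.c_[u,v],68);print(q.min(0),q.max(0))
E
```

```text
64 [302.3 423.5]
66 [302.3 418.5]
68 [302.2 413.5]
70 [302.2 408.5]
72 [302.2 403.5]
74 [302.2 398.5]
[452.3  22.7  67. ]
327 363 202 213
[[347.3 201.1]
 [344.8 208. ]]
[410.3  -7.2  68. ] [501.1  56.8  68. ]
```

The tip's pixel row of about 410 corresponds to z≈69, so contact should come within 1–2 mm. I'll use finer steps.

>>> carry_out(increments=[[0,0,0.006,0,0,0],[0,0,0.006,0,0,0]])

```text
time_s: 8.73
tcp_pos: [457.4, 31.6, 66.8]
eef_rot: [-180.0, -0.2, 5.8]
ft_force: [0.5, 0.3, 0.3]
grip_width: 0.3
```

>>> carry_out(increments=[[0,0,0.006,0,0,0],[0,0,0.006,0,0,0]])

```text
time_s: 8.9
tcp_pos: [457.4, 31.6, 66.4]
eef_rot: [-180.0, -0.2, 5.8]
ft_force: [0.5, 0.4, -0.2]
grip_width: -0.1
```

>>> carry_out(increments=[[0,0,0.006,0,0,0],[0,0,0.006,0,0,0]])

```text
time_s: 9.07
tcp_pos: [457.4, 31.6, 66.1]
eef_rot: [-180.0, -0.2, 5.8]
ft_force: [-0.3, 0.0, -0.7]
grip_width: 0.1
```

>>> carry_out(increments=[[0,0,0.006,0,0,0],[0,0,0.006,0,0,0]])

```text
time_s: 9.23
tcp_pos: [457.4, 31.6, 65.6]
eef_rot: [-180.0, -0.2, 5.8]
ft_force: [0.2, -0.1, 0.1]
grip_width: 0.2
```

>>> carry_out(increments=[[0,0,0.006,0,0,0],[0,0,0.006,0,0,0]])

```text
time_s: 9.4
tcp_pos: [457.4, 31.6, 65.2]
eef_rot: [-180.0, -0.2, 5.8]
ft_force: [0.0, -0.2, -0.1]
grip_width: -0.1
```

>>> carry_out(increments=[[0,0,0.006,0,0,0],[0,0,0.006,0,0,0]])

```text
time_s: 9.57
tcp_pos: [457.4, 31.6, 64.9]
eef_rot: [-180.0, -0.2, 5.8]
ft_force: [-0.8, 0.3, 3.9]
grip_width: 0.1
```

>>> carry_out(increments=[[0,0,0.006,0,0,0],[0,0,0.006,0,0,0]])

```text
time_s: 9.73
tcp_pos: [457.7, 31.6, 65.0]
eef_rot: [-180.0, -0.2, 5.8]
ft_force: [-1.0, -0.7, 4.5]
grip_width: -0.2
```

>>> carry_out(increments=[[0,0,0.006,0,0,0],[0,0,0.006,0,0,0]])

```text
time_s: 9.9
tcp_pos: [457.9, 31.6, 64.9]
eef_rot: [-180.0, -0.2, 5.8]
ft_force: [-1.6, 0.6, 5.8]
grip_width: 0.1
```

Contact is at TCP z≈64.9 with about 5 N. I'll start the slide along tool +y slowly.

>>> carry_out(increments=[[0,0.02,0.007,0,0,0],[0,0.03,0.007,0,0,0]])

```text
time_s: 10.07
tcp_pos: [458.5, 30.3, 65.0]
eef_rot: [-180.0, -0.3, 5.8]
ft_force: [-0.1, 0.5, 5.1]
grip_width: -0.0
```

>>> carry_out(increments=[[-0.004,0.03,0.007,0,0,0],[-0.004,0.03,0.007,0,0,0]])

```text
time_s: 10.23
tcp_pos: [458.9, 28.6, 65.0]
eef_rot: [-180.0, -0.4, 5.8]
ft_force: [-0.4, 1.3, 5.3]
grip_width: -0.2
```

>>> carry_out(increments=[[-0.008,0.04,0.009,0,-0.02,0],[-0.008,0.04,0.009,0,-0.02,0],[-0.008,0.04,0.009,0,-0.02,0]])

```text
time_s: 10.48
tcp_pos: [459.4, 25.1, 64.9]
eef_rot: [-179.9, -0.2, 5.9]
ft_force: [-1.0, 1.8, 6.6]
grip_width: 0.0
```

>>> carry_out(increments=[[-0.008,0.04,0.009,0,-0.02,0],[-0.008,0.04,0.009,0,-0.02,0],[-0.008,0.04,0.009,0,-0.02,0]])

```text
time_s: 10.73
tcp_pos: [459.8, 21.6, 65.0]
eef_rot: [-179.9, -0.0, 5.9]
ft_force: [-0.8, 1.4, 6.1]
grip_width: -0.2
```

```bash
python3 - <<'E'
from h import *
np.set_printoptions(precision=1,suppress=True)
for n,(a,b,c_,e) in dict(top=(195,290,340,485),side=(150,230,300,400)).items():
    p,d=optics.snapshot(n);cv2.imwrite(f'pics/{n}5.png',cv2.resize(p[a:b,c_:e],None,fx=5.5,fy=5.5,interpolation=0)); 
s=telemetry.sense();print(s['tcp_pos'],s['ft_force'])
E
```

```text
[459.8  21.5  64.9] [-0.8  0.2  7.9]
```

View pics/top5.png

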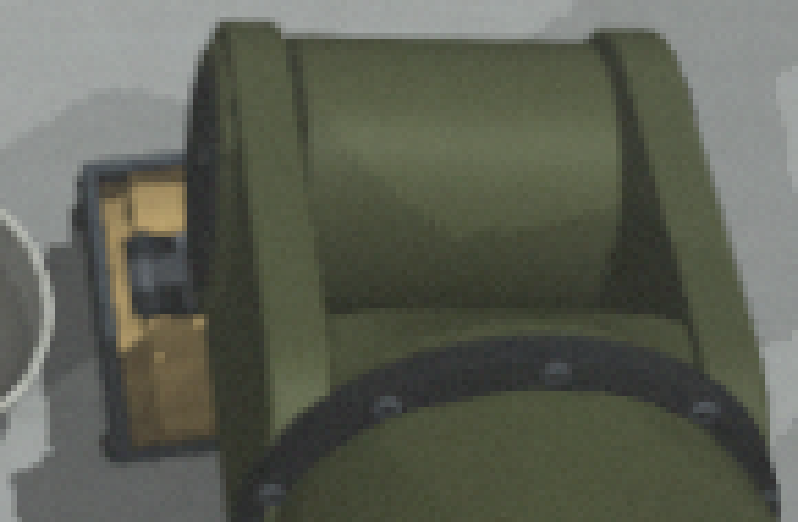

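View pics/side5.png

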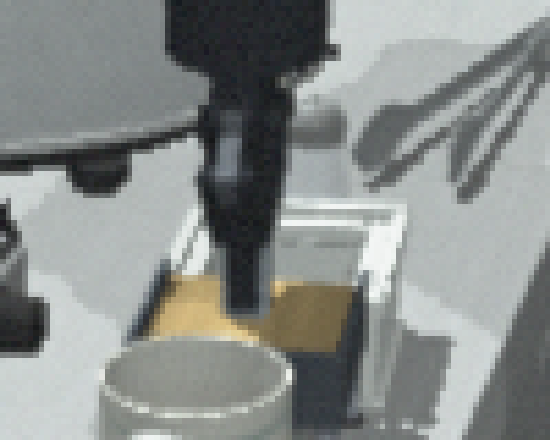

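>>> carry_out(increments=[[-0.02,0.05,0.009,0,-0.008,0],[-0.02,0.05,0.009,0,-0.008,0],[-0.02,0.05,0.009,0,-0.008,0]])

```text
time_s: 11.08
tcp_pos: [459.4, 17.0, 65.0]
eef_rot: [-179.9, -0.1, 5.9]
ft_force: [0.2, 0.8, 4.7]
grip_width: 0.4
```

>>> carry_out(increments=[[-0.02,0.05,0.009,0,-0.008,0],[-0.02,0.05,0.009,0,-0.008,0],[-0.02,0.05,0.009,0,-0.008,0]])

```text
time_s: 11.33
tcp_pos: [459.1, 12.2, 64.9]
eef_rot: [-179.9, -0.1, 5.8]
ft_force: [0.3, 0.9, 5.3]
grip_width: 0.3
```

>>> carry_out(increments=[[-0.01,0.05,0.011,0,-0.01,0],[-0.01,0.05,0.011,0,-0.01,0],[-0.01,0.05,0.011,0,-0.01,0]])

```text
time_s: 11.58
tcp_pos: [459.8, 7.7, 64.9]
eef_rot: [-179.9, -0.2, 5.8]
ft_force: [0.6, 1.8, 7.3]
grip_width: -0.1
```

>>> carry_out(increments=[[-0.01,0.05,0.011,0,-0.01,0],[-0.01,0.05,0.011,0,-0.01,0],[-0.01,0.05,0.011,0,-0.01,0]])

```text
time_s: 11.83
tcp_pos: [460.4, 3.1, 64.9]
eef_rot: [-179.9, -0.2, 5.8]
ft_force: [0.3, 1.1, 6.2]
grip_width: 0.1
```

>>> carry_out(increments=[[-0.01,0.05,0.011,0,-0.01,0],[-0.01,0.05,0.011,0,-0.01,0],[-0.01,0.05,0.011,0,-0.01,0]])

```text
time_s: 12.08
tcp_pos: [461.1, -1.5, 64.9]
eef_rot: [-179.9, -0.2, 5.8]
ft_force: [0.1, 0.6, 6.7]
grip_width: 0.1
```

>>> carry_out(increments=[[-0.014,0.04,0.011,0,-0.012,0],[-0.014,0.04,0.011,0,-0.012,0],[-0.014,0.04,0.011,0,-0.012,0]])

```text
time_s: 12.33
tcp_pos: [461.3, -5.2, 64.9]
eef_rot: [-179.9, -0.2, 5.8]
ft_force: [-0.4, 1.1, 6.4]
grip_width: 0.2
```

>>> carry_out(increments=[[-0.014,0.04,0.011,0,-0.012,0],[-0.014,0.04,0.011,0,-0.012,0]])

```text
time_s: 12.5
tcp_pos: [461.5, -7.7, 64.9]
eef_rot: [-179.9, -0.2, 5.8]
ft_force: [-0.2, 1.3, 6.5]
grip_width: 0.0
```

```bash
python3 - <<'E'
from h import *
np.set_printoptions(precision=1,suppress=True)
for n,(a,b,c_,e) in dict(top=(195,290,340,485),side=(150,230,300,400)).items():
    p,d=optics.snapshot(n);cv2.imwrite(f'pics/{n}6.png',cv2.resize(p[a:b,c_:e],None,fx=5.5,fy=5.5,interpolation=0)); 
s=telemetry.sense();print(s['tcp_pos'],s['ft_force'])
E
```

```text
[461.5  -7.8  64.9] [0.7 0.7 5.9]
```

View pics/top6.png

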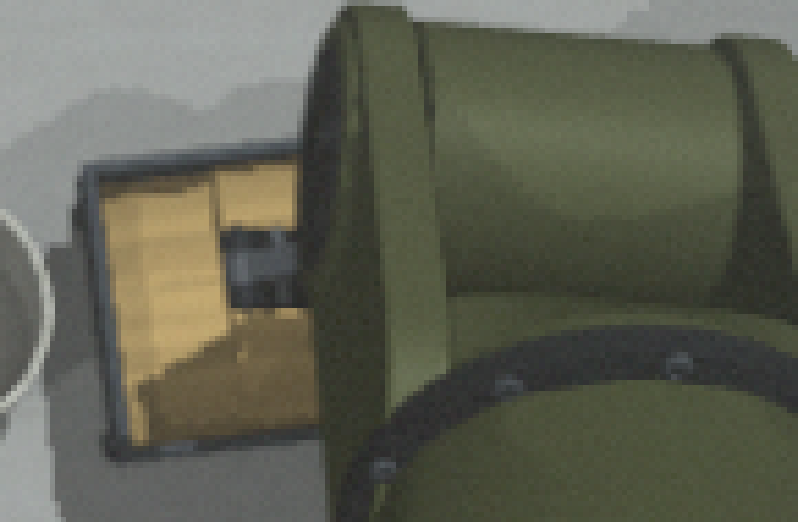

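View pics/side6.png

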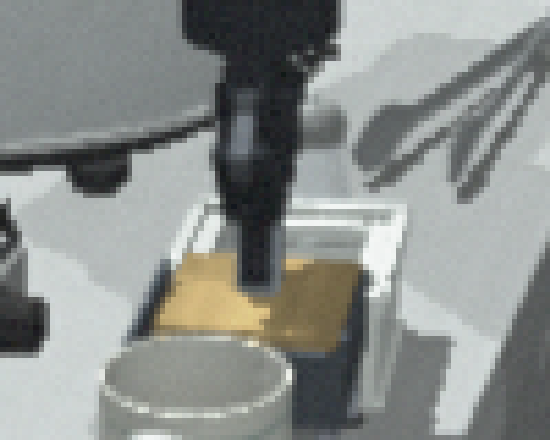

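The top view shows the lid's rear edge at crop x≈218, about 38 mm from its start, which matches the TCP travel. The second lid is still against its place by the rear wall. I'll carry on through the step-down carefully.

>>> carry_out(increments=[[-0.012,0.03,0.011,0,-0.012,0],[-0.012,0.03,0.011,0,-0.012,0],[-0.012,0.03,0.011,0,-0.012,0]])

```text
time_s: 12.85
tcp_pos: [461.8, -10.5, 64.9]
eef_rot: [-179.9, -0.2, 5.8]
ft_force: [0.1, 1.3, 7.4]
grip_width: 0.1
```

>>> carry_out(increments=[[-0.012,0.03,0.011,0,-0.012,0],[-0.012,0.03,0.011,0,-0.012,0],[-0.012,0.03,0.011,0,-0.012,0]])

```text
time_s: 13.1
tcp_pos: [462.1, -13.3, 64.9]
eef_rot: [-179.9, -0.2, 5.8]
ft_force: [-0.1, 1.8, 6.5]
grip_width: 0.2
```

>>> carry_out(increments=[[-0.012,0.03,0.011,0,-0.012,0],[-0.012,0.03,0.011,0,-0.012,0],[-0.012,0.03,0.011,0,-0.012,0]])

```text
time_s: 13.35
tcp_pos: [462.3, -16.1, 64.8]
eef_rot: [-179.9, -0.2, 5.8]
ft_force: [-0.1, 1.4, 5.3]
grip_width: 0.1
```

>>> carry_out(increments=[[-0.012,0.03,0.011,0,-0.012,0],[-0.012,0.03,0.011,0,-0.012,0],[-0.012,0.03,0.011,0,-0.012,0]])

```text
time_s: 13.6
tcp_pos: [462.6, -18.9, 64.7]
eef_rot: [-179.9, -0.1, 5.8]
ft_force: [-0.4, 0.9, 6.1]
grip_width: -0.0
```

>>> carry_out(increments=[[-0.012,0.03,0.011,0,-0.012,0],[-0.012,0.03,0.011,0,-0.012,0],[-0.012,0.03,0.011,0,-0.012,0]])

```text
time_s: 13.85
tcp_pos: [462.8, -21.8, 64.7]
eef_rot: [-179.9, -0.1, 5.8]
ft_force: [0.4, 0.5, 6.9]
grip_width: 0.2
```

>>> carry_out(increments=[[-0.012,0.03,0.011,0,-0.012,0],[-0.012,0.03,0.011,0,-0.012,0],[-0.012,0.03,0.011,0,-0.012,0]])

```text
time_s: 14.1
tcp_pos: [463.1, -24.6, 64.6]
eef_rot: [-179.9, -0.1, 5.8]
ft_force: [-0.5, 1.3, 5.6]
grip_width: 0.2
```

>>> carry_out(increments=[[-0.012,0.03,0.011,0,-0.012,0],[-0.012,0.03,0.011,0,-0.012,0],[-0.012,0.03,0.011,0,-0.012,0]])

```text
time_s: 14.35
tcp_pos: [463.3, -27.4, 64.5]
eef_rot: [-179.9, -0.1, 5.8]
ft_force: [0.0, 1.6, 6.4]
grip_width: -0.2
```

>>> carry_out(increments=[[-0.012,0.04,0.011,0,-0.012,-0.003],[-0.012,0.04,0.011,0,-0.012,-0.003],[-0.012,0.04,0.011,0,-0.012,-0.003]])

```text
time_s: 14.6
tcp_pos: [463.6, -31.1, 64.4]
eef_rot: [-180.0, -0.1, 5.8]
ft_force: [0.4, 1.5, 5.9]
grip_width: 0.1
```

>>> carry_out(increments=[[-0.012,0.04,0.011,0,-0.012,-0.003],[-0.012,0.04,0.011,0,-0.012,-0.003],[-0.012,0.04,0.011,0,-0.012,-0.003]])

```text
time_s: 14.85
tcp_pos: [464.0, -34.9, 64.4]
eef_rot: [-180.0, -0.1, 5.9]
ft_force: [-0.2, 1.5, 6.4]
grip_width: -0.0
```

>>> carry_out(increments=[[-0.012,0.04,0.011,0,-0.012,-0.003],[-0.012,0.04,0.011,0,-0.012,-0.003],[-0.012,0.04,0.011,0,-0.012,-0.003]])

```text
time_s: 15.1
tcp_pos: [464.3, -38.7, 64.3]
eef_rot: [-180.0, -0.0, 5.9]
ft_force: [0.4, 1.6, 6.2]
grip_width: -0.0
```

>>> carry_out(increments=[[-0.012,0.04,0.011,0,-0.012,-0.003],[-0.012,0.04,0.011,0,-0.012,-0.003],[-0.012,0.04,0.011,0,-0.012,-0.003]])

```text
time_s: 15.35
tcp_pos: [464.6, -42.4, 64.3]
eef_rot: [-180.0, -0.0, 6.0]
ft_force: [-0.0, 1.5, 6.5]
grip_width: 0.2
```

```bash
python3 - <<'E'
from h import *
np.set_printoptions(precision=1,suppress=True)
for n,(a,b,c_,e) in dict(top=(195,290,340,485),side=(150,230,300,400)).items():
    p,d=optics.snapshot(n);cv2.imwrite(f'pics/{n}7.png',cv2.resize(p[a:b,c_:e],None,fx=5.5,fy=5.5,interpolation=0)); 
s=telemetry.sense();print(s['tcp_pos'],s['ft_force'])
E
```

```text
[464.7 -42.5  64.3] [ 0.2 -0.5  6. ]
```

View pics/top7.png

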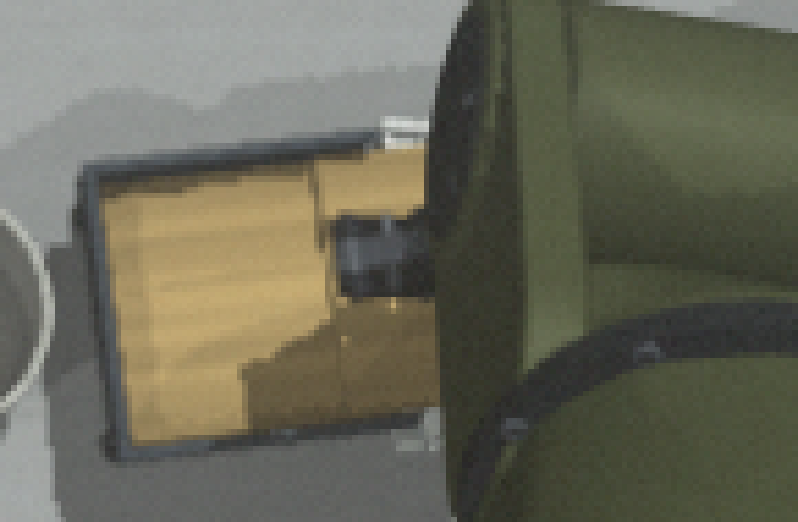

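View pics/side7.png

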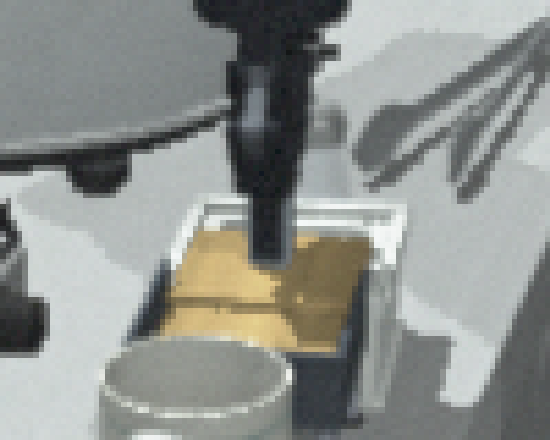

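>>> carry_out(increments=[[-0.012,0.04,0.011,0,-0.012,-0.004],[-0.012,0.04,0.011,0,-0.012,-0.004],[-0.012,0.04,0.011,0,-0.012,-0.004]])

```text
time_s: 15.7
tcp_pos: [465.0, -46.2, 64.2]
eef_rot: [180.0, -0.0, 6.0]
ft_force: [0.4, 1.0, 5.8]
grip_width: -0.2
```

>>> carry_out(increments=[[-0.012,0.04,0.011,0,-0.012,-0.004],[-0.012,0.04,0.011,0,-0.012,-0.004],[-0.012,0.04,0.011,0,-0.012,-0.004]])

```text
time_s: 15.95
tcp_pos: [465.3, -50.0, 64.2]
eef_rot: [180.0, 0.0, 6.1]
ft_force: [0.7, 2.2, 6.6]
grip_width: 0.1
```

>>> carry_out(increments=[[-0.012,0.04,0.011,0,-0.012,-0.004],[-0.012,0.04,0.011,0,-0.012,-0.004],[-0.012,0.04,0.011,0,-0.012,-0.004]])

```text
time_s: 16.2
tcp_pos: [465.7, -53.8, 64.1]
eef_rot: [180.0, 0.0, 6.1]
ft_force: [0.6, 1.3, 6.4]
grip_width: 0.2
```

>>> carry_out(increments=[[-0.012,0.04,0.011,0,-0.012,-0.004],[-0.012,0.04,0.011,0,-0.012,-0.004],[-0.012,0.04,0.011,0,-0.012,-0.004]])

```text
time_s: 16.45
tcp_pos: [466.0, -57.6, 64.1]
eef_rot: [180.0, 0.1, 6.2]
ft_force: [1.1, 0.8, 6.0]
grip_width: 0.3
```

>>> carry_out(increments=[[-0.012,0.03,0.011,0,-0.008,-0.004],[-0.012,0.03,0.011,0,-0.008,-0.004],[-0.012,0.03,0.011,0,-0.008,-0.004]])

```text
time_s: 16.7
tcp_pos: [465.6, -60.6, 63.3]
eef_rot: [180.0, 0.1, 6.2]
ft_force: [0.5, 2.3, 8.7]
grip_width: 0.0
```

>>> carry_out(increments=[[-0.012,0.03,0.011,0,-0.008,-0.004],[-0.012,0.03,0.011,0,-0.008,-0.004],[-0.012,0.03,0.011,0,-0.008,-0.004]])

```text
time_s: 16.95
tcp_pos: [465.8, -63.5, 63.3]
eef_rot: [179.9, 0.1, 6.3]
ft_force: [-0.2, 0.8, 7.2]
grip_width: -0.2
```

>>> carry_out(increments=[[-0.012,0.03,0.011,0,-0.008,-0.004],[-0.012,0.03,0.011,0,-0.008,-0.004],[-0.012,0.03,0.011,0,-0.008,-0.004]])

```text
time_s: 17.2
tcp_pos: [466.0, -66.4, 63.4]
eef_rot: [179.9, 0.1, 6.4]
ft_force: [-1.2, 1.1, 6.6]
grip_width: 0.1
```

```bash
python3 - <<'E'
from h import *
np.set_printoptions(precision=1,suppress=True)
for n,(a,b,c_,e) in dict(top=(195,290,340,485),side=(150,230,300,400)).items():
    p,d=optics.snapshot(n);cv2.imwrite(f'pics/{n}8.png',cv2.resize(p[a:b,c_:e],None,fx=5.5,fy=5.5,interpolation=0)); 
s=telemetry.sense();print(s['tcp_pos'],s['ft_force'])
E
```

```text
[466.  -66.5  63.3] [-0.1 -0.4  7.1]
```

View pics/top8.png

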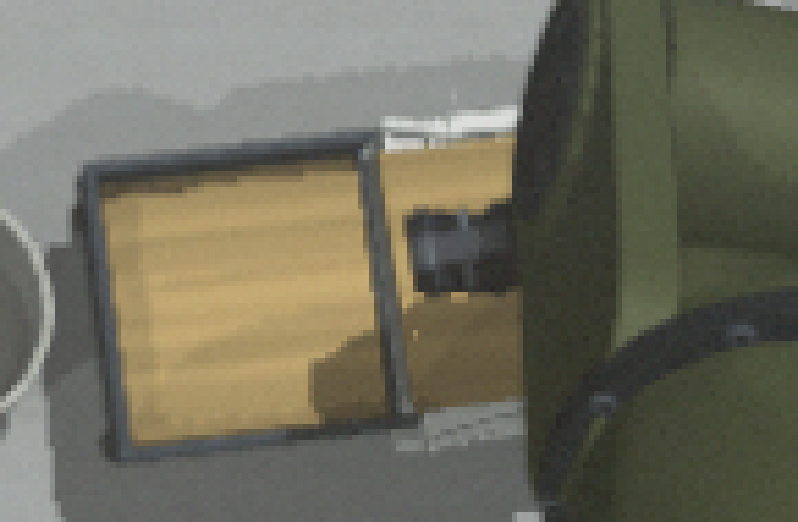

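View pics/side8.png

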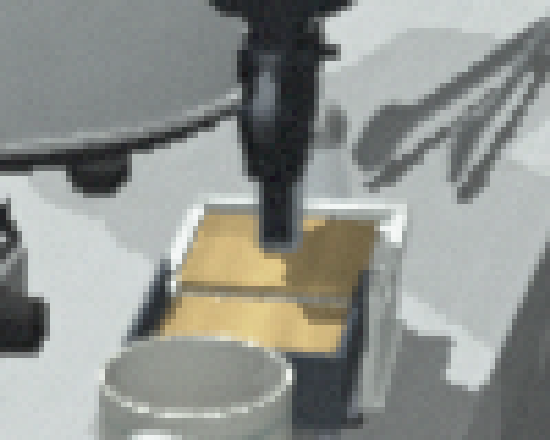

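The lid has dropped onto the rim (TCP z 63.3) and the second lid's outline hasn't moved. About 10 mm of travel remains, so I'll watch Fy for the stop.

>>> carry_out(increments=[[-0.012,0.03,0.011,0,-0.008,0],[-0.012,0.03,0.011,0,-0.008,0],[-0.012,0.03,0.011,0,-0.008,0]])

```text
time_s: 17.55
tcp_pos: [466.2, -69.4, 63.3]
eef_rot: [179.9, 0.0, 6.4]
ft_force: [0.8, 1.7, 5.3]
grip_width: -0.0
```

>>> carry_out(increments=[[-0.012,0.03,0.011,0,-0.008,0],[-0.012,0.03,0.011,0,-0.008,0],[-0.012,0.03,0.011,0,-0.008,0]])

```text
time_s: 17.8
tcp_pos: [466.4, -72.3, 63.3]
eef_rot: [179.9, -0.0, 6.4]
ft_force: [-0.8, 1.0, 7.3]
grip_width: -0.0
```

>>> carry_out(increments=[[-0.012,0.03,0.011,0,-0.008,0],[-0.012,0.02,0.011,0,-0.008,0]])

```text
time_s: 17.97
tcp_pos: [466.5, -74.0, 63.3]
eef_rot: [179.9, -0.0, 6.4]
ft_force: [-1.1, 1.8, 7.3]
grip_width: -0.1
```

>>> carry_out(increments=[[-0.012,0.02,0.011,0,-0.008,0],[-0.012,0.02,0.011,0,-0.008,0]])

```text
time_s: 18.13
tcp_pos: [466.5, -75.4, 63.3]
eef_rot: [179.8, -0.0, 6.4]
ft_force: [0.4, 1.5, 6.7]
grip_width: 0.0
```

>>> carry_out(increments=[[-0.01,0.02,0.011,0,-0.008,0],[-0.01,0.02,0.011,0,-0.008,0]])

```text
time_s: 18.3
tcp_pos: [466.7, -76.7, 63.3]
eef_rot: [179.8, -0.1, 6.4]
ft_force: [-1.1, 1.5, 7.1]
grip_width: -0.1
```

>>> carry_out(increments=[[-0.01,0.02,0.011,0,-0.008,0],[-0.01,0.02,0.011,0,-0.008,0]])

```text
time_s: 18.47
tcp_pos: [466.8, -78.0, 63.3]
eef_rot: [179.8, -0.1, 6.4]
ft_force: [-0.1, 2.2, 6.8]
grip_width: -0.2
```

>>> carry_out(increments=[[-0.01,0.02,0.011,0,-0.008,0],[-0.01,0.02,0.011,0,-0.008,0]])

```text
time_s: 18.63
tcp_pos: [467.0, -79.3, 63.3]
eef_rot: [179.8, -0.1, 6.4]
ft_force: [0.3, 3.4, 6.4]
grip_width: -0.3
```

>>> carry_out(increments=[[-0.008,0.02,0.011,0,-0.008,0],[-0.008,0.02,0.011,0,-0.008,0]])

```text
time_s: 18.8
tcp_pos: [467.2, -80.3, 63.3]
eef_rot: [179.8, -0.1, 6.4]
ft_force: [0.3, 4.3, 7.4]
grip_width: -0.1
```

```bash
python3 - <<'E'
from h import *
np.set_printoptions(precision=1,suppress=True)
for n,(a,b,c_,e) in dict(top=(195,290,340,485),side=(150,230,300,400)).items():
    p,d=optics.snapshot(n);cv2.imwrite(f'pics/{n}9.png',cv2.resize(p[a:b,c_:e],None,fx=7 if n=='side' else 5.5,fy=7 if n=='side' else 5.5,interpolation=0)); 
s=telemetry.sense();print(s['tcp_pos'],s['ft_force'])
E
```

```text
[467.2 -80.3  63.3] [0.2 2.5 6.9]
```

View pics/top9.png

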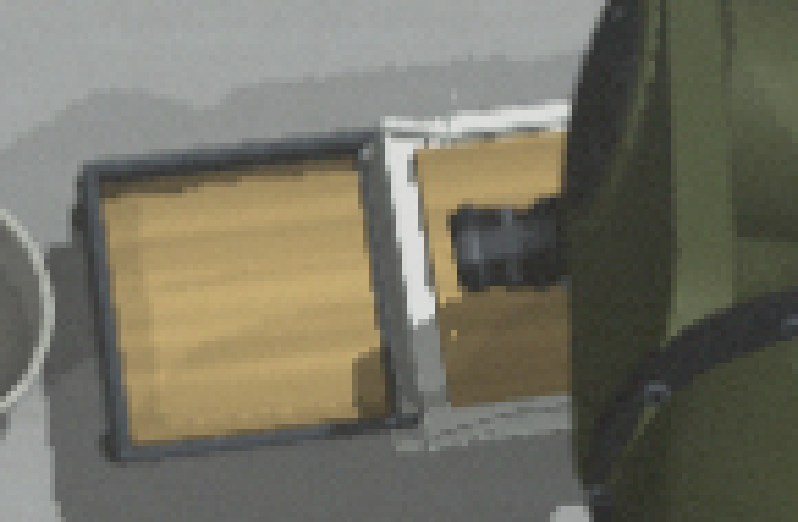

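View pics/side9.png

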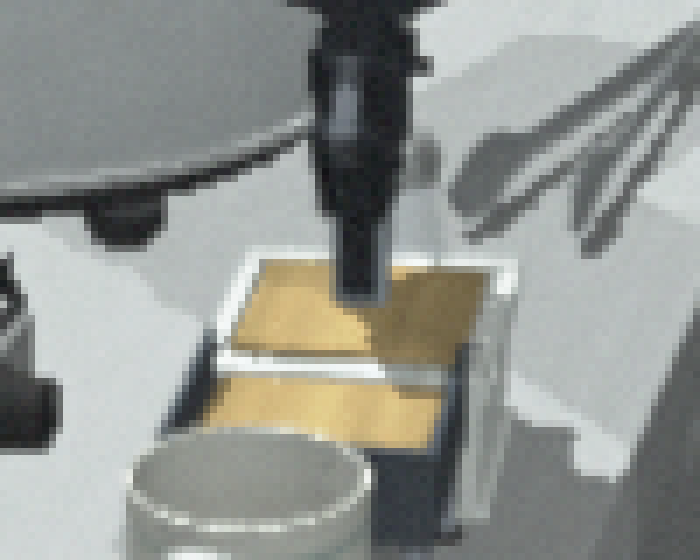

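Fy rose to about 4.3 N at y≈-80, so the lid is meeting the stop. I'll give it one more gentle push to seat it, then lift off.

>>> carry_out(increments=[[-0.008,0.02,0.012,0,-0.008,0],[-0.008,0.02,0.012,0,-0.008,0]])

```text
time_s: 19.07
tcp_pos: [467.4, -81.3, 63.3]
eef_rot: [179.8, -0.1, 6.3]
ft_force: [-0.0, 3.9, 8.0]
grip_width: 0.1
```

>>> carry_out(increments=[[-0.008,0.02,0.012,0,-0.008,0],[-0.008,0.02,0.012,0,-0.008,0]])

```text
time_s: 19.23
tcp_pos: [467.6, -82.2, 63.3]
eef_rot: [179.9, -0.1, 6.3]
ft_force: [-0.5, 3.3, 8.0]
grip_width: -0.4
```

>>> carry_out(increments=[[0,0.005,-0.03,0,0,0],[0,0,-0.1,0,0,0],[0,0,-0.3,0,0,0],[0,0,-0.6,0,0,0],[0,0,-0.8,0,0,0]])

```text
time_s: 19.65
tcp_pos: [464.7, -81.8, 116.4]
eef_rot: [-180.0, 0.4, 6.3]
ft_force: [1.1, -0.1, 0.8]
grip_width: 0.1
```

>>> carry_out(increments=[[0,0,-0.8,0,0,0],[0,0,-0.8,0,0,0],[-1,0.3,-0.5,0,0,0],[-1,0.3,-0.5,0,0,0],[-1,1,0,0,0,0]])

```text
time_s: 20.07
tcp_pos: [382.4, -137.0, 204.7]
eef_rot: [179.9, 0.1, 6.7]
ft_force: [-0.1, -1.0, 0.8]
grip_width: 0.2
```

>>> carry_out(increments=[[-0.7,1,0,0,0,0],[-0.7,1,0,0,0,0],[-0.5,1,0,0,0,0],[-0.5,1,0,0,0,0],[-0.2,1,0,0,0,0]])

```text
time_s: 20.48
tcp_pos: [315.0, -300.2, 211.0]
eef_rot: [179.6, -0.1, 6.8]
ft_force: [1.0, 0.5, 1.1]
grip_width: 0.3
```

```bash
cat > chk.py <<'E'
from h import *
import sys
np.set_printoptions(precision=1,suppress=True)
t=sys.argv[1]
for n,(a,b,c_,e) in dict(top=(195,290,340,485),side=(150,230,300,400)).items():
    p,d=optics.snapshot(n);np.savez(f'{n}{t}.npz',p=p,d=d);cv2.imwrite(f'pics/{n}{t}full.png',p);cv2.imwrite(f'pics/{n}{t}.png',cv2.resize(p[a:b,c_:e],None,fx=7 if n=='side' else 5.5,fy=7 if n=='side' else 5.5,interpolation=0)); 
s=telemetry.sense();print(s['time_s'],s['tcp_pos'],s['ft_force'])
E
python3 chk.py 10
```

```text
20.5833 [ 315.7 -301.8  210.8] [-0.3  0.2 -0.2]
```

View pics/top10.png

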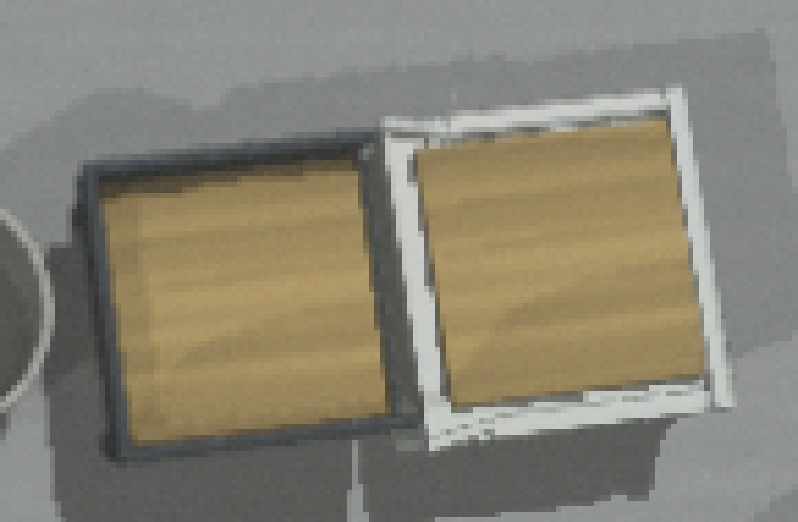

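View pics/side10.png

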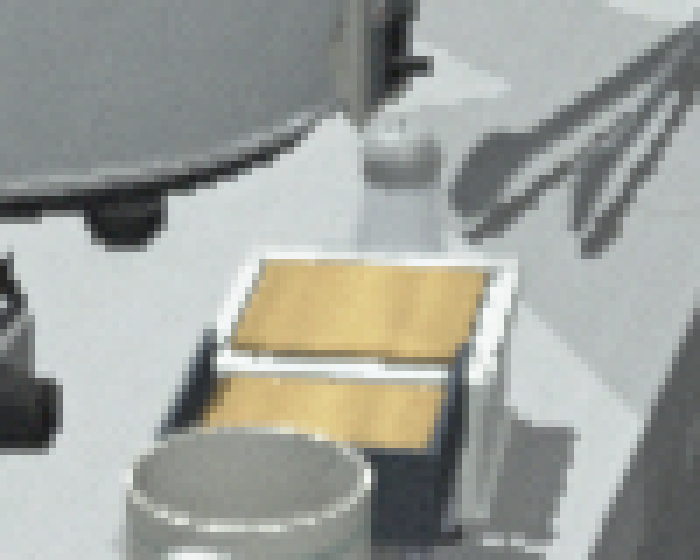

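The lid sits on the crock against the stop: its right edge in the top crop, (668,120) to (705,372), lies directly on the stop. The second lid is still inside the rack. I'll put numbers on this.

```bash
python3 - <<'E'
from h import *
np.set_printoptions(precision=1,suppress=True)
def rect(f,u0,u1,z):
    p=np.load(f);im=p['p'];hsv=cv2.cvtColor(im,cv2.COLOR_BGR2HSV);m=cv2.inRange(hsv,(10,70,60),(28,255,255));k=np.zeros_like(m);k[205:285,u0:u1]=255;m&=k
    v,u=np.nonzero(m);w=plane('top',np.c_[u,v],z)[:,:2].astype(np.float32);r=cv2.minAreaRect(w)
    X=depthpts('top',np.c_[u,v],p['d'][v,u]); X=X[abs(X[:,2]-66)<12]
    A=np.linalg.lstsq(np.c_[X[:,:2]-X[:,:2].mean(0),np.ones(len(X))],X[:,2],rcond=None)[0]
    print(f,r,w.mean(0),'plane',A[:2]*57.3,A[2])
rect('top0.npz',350,413,68);rect('top10.npz',350,412,62);rect('top10.npz',414,475,67)
# crock frame
c,s=np.cos(np.radians(6.65)),np.sin(np.radians(6.65))
a=np.load('top0.npz')['p'].astype(int);b=np.load('top10.npz')['p'].astype(int)
df=(abs(a-b).max(2)>45).astype(np.uint8);df[300:]=0
df=cv2.morphologyEx(df,cv2.MORPH_OPEN,np.ones((2,2)));n,l,st,_=cv2.connectedComponentsWithStats(df);print(st[1:])
E
```

```text
top0.npz ((455.5341796875, 31.348251342773438), (90.32164764404297, 90.05432891845703), 5.887026309967041) [454.7  31.5] plane [ 0.2 -0.1] 68.2734617234591
top10.npz ((454.7274169921875, 30.978647232055664), (89.53392791748047, 89.75241088867188), 5.679976940155029) [454.1  30.9] plane [-0.2  0.3] 62.5195233360572
top10.npz ((465.878173828125, -77.60682678222656), (89.23777770996094, 89.35549926757812), 6.03074312210083) [465.2 -77.5] plane [-0.2  0. ] 66.89758902777379
[[ 415  217   54   54 2031]
 [ 400  225    4    2    8]
 [ 379  227    4    2    8]
 [ 391  226    3    2    6]]
```

View pics/top10full.png

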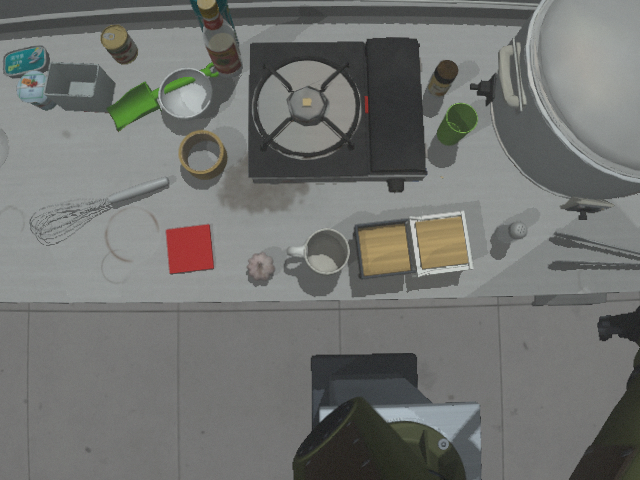

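```bash
python3 - <<'E'
from h import *
np.set_printoptions(precision=2,suppress=True)
p=np.load('top10.npz')['p'];cv2.imwrite('pics/stop.png',cv2.resize(p[208:275,455:480],None,fx=8,fy=8,interpolation=0))
q=np.load('side10.npz')['p'];cv2.imwrite('pics/stops.png',cv2.resize(q[180:206,325:380],None,fx=14,fy=14,interpolation=0))
hsv=cv2.cvtColor(p,cv2.COLOR_BGR2HSV).astype(int)
def edge(rows,u0,u1,chan,thr,rising):
    out=[]
    for r in rows:
        x=hsv[r,u0:u1,1].astype(float)
        i=np.nonzero((x[:-1]>=thr)&(x[1:]<thr) if not rising else (x[:-1]<thr)&(x[1:]>=thr))[0]
        if len(i): i=i[-1] if not rising else i[0]; out.append((u0+i+(x[i]-thr)/(x[i]-x[i+1]),r))
    return np.array(out)
rt=edge(range(222,260),445,476,1,60,False); lf=edge(range(226,266),408,425,1,60,True)
for n,e,z in(('right',rt,67),('left',lf,67)):
    w=plane('top',e,z)[:,:2]; f=np.polyfit(w[:,0],w[:,1],1); res=w[:,1]-np.polyval(f,w[:,0]);k=abs(res)<1.5;f=np.polyfit(w[k,0],w[k,1],1);print(n,len(w),np.degrees(np.arctan(f[0])),'y at x=466',np.polyval(f,466))
# stop outer edge at z=68 from image0: brightness drop
for fn in('top0.npz',):
    g=cv2.cvtColor(np.load(fn)['p'],cv2.COLOR_BGR2GRAY).astype(float);o=[]
    for r in range(216,264):
        x=g[r,460:480];i=np.nonzero((x[:-1]>=190)&(x[1:]<190))[0]
        if len(i): i=i[-1];o.append((460+i+(x[i]-190)/(x[i]-x[i+1]),r))
    w=plane('top',np.array(o),68)[:,:2];f=np.polyfit(w[:,0],w[:,1],1);res=w[:,1]-np.polyval(f,w[:,0]);k=abs(res)<1.5;f=np.polyfit(w[k,0],w[k,1],1);print('stop outer',len(w),k.sum(),np.degrees(np.arctan(f[0])),np.polyval(f,466))
E
```

```text
right 38 5.892482215171142 y at x=466 -122.6265016611803
left 40 5.7637680159829126 y at x=466 -32.59432343768465
stop outer 48 48 5.577572371588235 -128.8913228775265
```

View pics/stop.png

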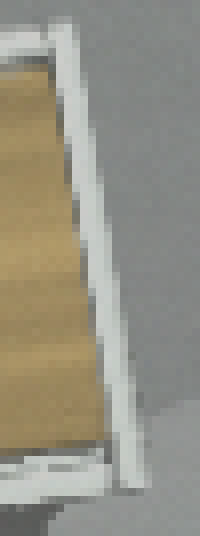

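View pics/stops.png

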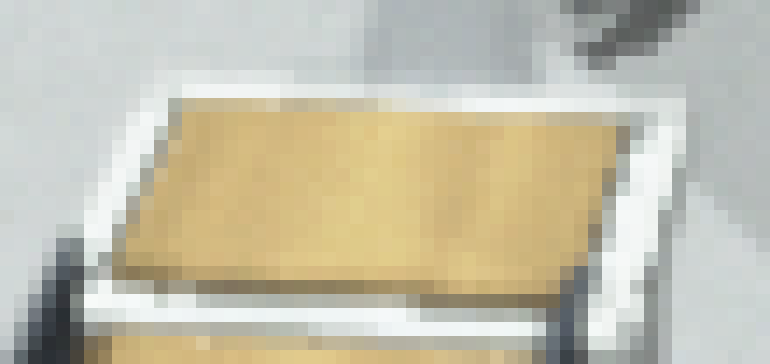

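Measurements:
- **Lid and stop:** the lid's front edge is 6.3 mm from the stop's outer edge, and the stop is 7 mm thick, so no gap within error. Their yaws are 5.8° and 5.6°.
- **Second lid:** it is within about 1 mm of where it should be.
- **Bystanders:** no image change at any of them.

I'll hand the job in now.

```bash
python3 -c "
from workcell import telemetry,job_done
s=telemetry.sense();print(s['time_s'],s['tcp_pos'],s['ft_force'],s['joint_velocities'].round(2))
print(job_done())"
```

```text
20.5833 [ 315.73142244 -301.82315513  210.77368403] [-0.2753304   0.15988238 -0.18320819] [ 4.12 -1.8   3.12  0.69  0.27  4.07]
the job is handed in; nothing more can be done
None
```

The top lid is on the crock, home against the end stop. I handed the job in at 20.6 s with the gripper clear of everything. I pressed with the closed fingertips at about 4–9 N and slid the lid flat out of the rack, about 109 mm. It stepped down about 1.6 mm onto the rim. At the stop the side force rose to about 4 N and the fingertips began to slip on the lid, so I lifted off.

**Last checks (top and side pictures):**
- **Against the stop:** no gap is visible. The lid edge measured 6.3 mm from the stop's outer edge, and the stop is 7 mm thick, so it is flush within error.
- **Position:** the lid lies flat and is within about 1 mm of midway between the lips. Its yaw of 5.8–6.0° is close to the stop's 5.6°.
- **Second lid:** its position measured the same to within about 1 mm.
- **Bystanders:** comparing top pictures before and after showed no change at the garlic, shaker or mug.

**Readings that disagreed:**
- **Contact height:** contact came at TCP z = 64.9, about 20 mm lower than the stated 17 mm fingertip lead implies. The side camera also showed the tips near TCP height, so I went by feel.
- **Crock yaw:** the crock's outline gave 6.6°, but a line fit to the stop gave 5.6°.
- **Arm still drifting:** its joints were turning at up to about 4°/s at hand-in, in free space and far from the work.

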